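# Nest three measuring cups on the slanted hook, largest first

### The arm

A 6-joint arm with a two-finger parallel gripper is mounted at the origin on the work surface. World frame = base frame: x ahead of the robot, y to its left, z up, the work surface at z = 0. Lengths are in m, angles in rad, forces in N, time in s.
With the tool pointing down it reaches from about 0.4 to 0.825 m from the base axis. Payload 7 kg.
Tool frame: the origin (TCP) lies midway between the tips of the shut fingers; the grasp point (between the pads) lies 19 mm behind it; z points along the fingers, y is the line along which they close (so a half turn about z gives the same grasp; the last joint's range is limited). The gripper opens to 88 mm and grips with 3 to 60 N. Pads are 19 mm wide; open, the fingers measure 130 mm over their backs; the gripper's body (78 mm by 193 mm) begins 47 mm behind the grasp point.
Start: joints at [-0.901, 0.359, 0.012, 0, -1.224, -0.288], TCP at [0.251, -0.626, 0.227] pointing down, gripper open.
Joint ranges: [-3.07, 3.07], [-1.43, 2.12], [-1.02, 1.25], [-3.03, 1.67], [-3.05, -0], [-3.03, 3.03]. Speed limits (rad/s): [2.39, 2.39, 3.01, 3.14, 3.14, 3.14].

### API

Orientations are given as a 3x3 rotation matrix whose columns are the frame's x, y, z axes.
In Python, from plant import * gives the robot as it stands.
- The arm moves only by the tool send_rows, never from a script. Its argument "plan" is a list of rows, each a list of 3 entries, a list of its own where there are three numbers: the turn, a rotation vector about the world's x, y, z in rad, then the shift along the world's x, y, z in m, then the opening in per cent of the stroke, from 0 (shut) to 100 (fully open). A call has 1 to 10 rows; each row shifts and turns the commanded pose from where the row before left it; what a row does not reach is not made up. A row lasts 1/12 s, in which the tool goes at most 41.7 mm and 7.16 degrees, less where a joint would pass 70% of its speed; a pose out of reach is approached as far as the arm can. A call with a gripper value outside its range is refused whole. The fingers move at their own pace and stop on an object; "squeeze" is the grip in N (left out, the last holds). Time passes only in rows, so rows that do not move let the fingers close. It gives the time, the measured TCP pose, the force, the opening and the grip force at its end, in the units of the state.
- get_state(): the state, without advancing time (a new reading comes with each control period).
- camera(name): name is "side" or "top" or "wrist"; returns the picture (384x512x3 uint8, blue, green, red); there is no depth.
- camera_params(name): a dict with "mtx" (3x3 intrinsics, pixels), "world_from_camera" (4x4, takes a point from camera to world coordinates); the wrist camera has in their place "tool_from_camera" (4x4, takes a point from camera to tool coordinates, whose origin is the TCP and whose axes are the flange's). Camera axes: x right, y down, z forward; pixel columns grow to the right and rows downward; lengths in m; the calibration is good to about 2 mm. A picture is of the moment at which its call begins: read the wrist's pose just before it. camera_params takes no time and is no camera call.
- finish_job(): hands the job in; it is judged then, once.
Trained networks look in the newest picture that a camera, given by its name, has taken for a name from the list of things; names that differ only in an ending like _2 or _b are one class to them, and where a whole thing is asked for, a point or a joint stands for the part that bears it (a point fixed in the world has none). Each returns a list of dicts, best first, with "score" (0 to 1); they miss things now and then, are a little off and sometimes report something else, mostly with a low value. They report only what shows in the picture. A call takes as long as a camera call. They do not tell look-alikes from the thing itself.
- boxes_of(camera, thing): "extent" ([left, top, right, bottom] in pixels, round what is visible of it).
- landmark_of(camera, thing): "centre" ([column, row] in pixels: a listed point, or the origin of a listed thing).
The state is a dict: "time_s": time; "q": joint angles; "joint_velocities": joint speeds; "joint_torque": joint torques, N m; "position": TCP position; "eef_rot": TCP orientation; "wrist_force": force on the tool from outside, world axes, zero at the start; "moment": the same for the moment, N m; "finger_gap": finger opening in m; "gripper_force": force on a finger pad.
Only numpy, scipy, OpenCV 4.12 (cv2) and the standard library are available. Lean on these libraries where they do the work, as an engineer would, in place of code of your own. Each camera call takes 0.05 s, during which the arm holds its last target. There are 200 camera calls.

### The job

Hang the three steel measuring cups on the hook of the slanted pine stand by the eyes in their handles, largest first, then the middle one nested in it, then the smallest nested in that, bowls straight down the slope from the hook. Lower each one gently all the way down, until you feel it rest on the board or on the cup beneath, before you let go of it, and leave everything else on the counter where it stands.

Things in the scene. Friction and masses are not known exactly. Their poses are not given: they have to be found in the camera images.
- cup_l: largest of three steel measuring cups (told apart by diameter): upright round bowl 88 mm across, 82 mm inside, 44 mm high, floor 6 mm thick, about 160 g. A level handle 14 mm wide, 10 mm thick, top flush with the rim, runs along its +x to an eye. Origin: centre of the underside; z up through the mouth.
- cup_l_eye (a point): centre of the eye at the handle's end, 112 mm along the cup's +x, 39 mm above its underside, halfway through its thickness. The eye is a ring about 28 mm across and 10 mm thick with a 16 mm hole along the cup's z. Axes as the cup's.
- cup_l_grip (a point): middle of the handle's free length, the place to grip across its 14 mm width: 72 mm along the cup's +x (40 mm short of the eye's centre), 39 mm above its underside, halfway through the handle's thickness. Axes as the cup's.
- cup_m: middle of three steel measuring cups (told apart by diameter): upright round bowl 68 mm across, 62 mm inside, 47 mm high, floor 6 mm thick, about 120 g. A level handle 14 mm wide, 10 mm thick, top flush with the rim, runs along its +x to an eye. Origin: centre of the underside; z up through the mouth. Hung, its handle lies on the largest's.
- cup_m_eye (a point): centre of the eye at the handle's end, 112 mm along the cup's +x, 42 mm above its underside, halfway through its thickness. The eye is a ring about 28 mm across and 10 mm thick with a 16 mm hole along the cup's z. Axes as the cup's.
- cup_m_grip (a point): middle of the handle's free length, the place to grip across its 14 mm width: 72 mm along the cup's +x (40 mm short of the eye's centre), 42 mm above its underside, halfway through the handle's thickness. Axes as the cup's.
- cup_s: smallest of three steel measuring cups (told apart by diameter): upright round bowl 50 mm across, 44 mm inside, 50 mm high, floor 6 mm thick, about 90 g. A level handle 14 mm wide, 10 mm thick, top flush with the rim, runs along its +x to an eye. Origin: centre of the underside; z up through the mouth. Hung, its handle lies on the middle's.
- cup_s_eye (a point): centre of the eye at the handle's end, 112 mm along the cup's +x, 45 mm above its underside, halfway through its thickness. The eye is a ring about 28 mm across and 10 mm thick with a 16 mm hole along the cup's z. Axes as the cup's.
- cup_s_grip (a point): middle of the handle's free length, the place to grip across its 14 mm width: 72 mm along the cup's +x (40 mm short of the eye's centre), 45 mm above its underside, halfway through the handle's thickness. Axes as the cup's.
- stand: fixed pine stand, 130 mm wide, that carries the slanted board and hook. Origin on the counter straight below the hook's foot, z up, +x towards the stand's tall back edge; the slope faces -x. Farther back on the counter, beyond x = 0.7, stand unmoving a bottle (235 mm high), a hand mixer, bowls and a small cabinet with its door ajar (240 mm high).
- hook: slanted board with its steel hook, fixed to the stand. Board 130 mm wide, 28 degrees from level, reaching 170 mm down and 35 mm up the slope from the hook. Origin: the hook's foot on the board's face, 105 mm above the counter. z along the hook, square to the board, leaning 28 degrees to the stand's -x; x straight up the slope; y level. Bar 8 mm thick, straight for 90 mm.
- hook_tip (a point): round end of the hook, 103.5 mm along the hook's z; beyond 90 mm the bar bends towards the hook's +x and ends 3.6 mm off the line. Axes as the hook's.
- hook_seat (a point): point on the hook's line, 39 mm up, where the largest cup's eye centre rests with that cup standing on the board, its z along the hook's z, its x up the slope. The middle one's eye rests at 49 to 52 mm, the smallest's at 59 to 64 mm. Handles then lie on one another: fingers that reach below the held handle's underside strike the handle beneath.
- whisk: steel whisk lying down, 260 mm long, 56 mm thick, along its own x, bystander; origin under the neck between handle and wires
- ramekin: white ramekin, 68 mm across, 50 mm high, bystander among the cups; origin under its centre
- spoon: wooden spoon lying down, 150 mm long, along its own x, bystander beyond the cups; origin under its middle
Things that resemble listed ones, but are neither listed nor needed, are in the scene too. Leave any orange or turquoise look-alike of the cup_l alone. What is shaped like the cup_s but purple is not meant.

How it is judged:
By the outcome, as a careful person would: the job done as asked, in the order asked, and still so for the second after the job is handed in, with the robot touching nothing.
It also fails if it takes over 72 s, if anything falls off the work surface, if the arm or the gripper's body presses on something with over 40 N, if the wrist force passes 120 N, or if a joint passes its speed limit or range.

## Working session

There is one attempt and no reset: what is moved stays moved. The work goes in short steps, Python scripts to look and compute and a tool call to move; the robot and the scene stay as the last step left them, time stands still between calls to the robot, and variables do not carry over. Pictures are saved under pics/ and viewed, at most 10 in all, crops included, and the job is handed in when it is done.

Besides the shell and the picture viewer there is one more tool, called after "Call:" by a JSON object that holds its "method" and its "body", one argument or row to a line. send_rows: Moves the arm, as the interface text tells. Its arguments: {"type":"object","properties":{"plan":{"type":"array","items":{"type":"array"}},"squeeze":{"type":"number"}},"required":["plan"]}

```bash
ls; mkdir -p pics; python3 - <<'E'
from plant import *
import cv2,numpy as np
s=get_state();print({k:np.round(v,3).tolist() for k,v in s.items()})
for c in ("top","side"):
    im=camera(c);cv2.imwrite(f"pics/{c}0.png",cv2.resize(im,(800,600)))
    p=camera_params(c);print(c,np.round(p["mtx"],1).tolist(),np.round(p["world_from_camera"],3).tolist())
    for t in ("cup_l","cup_m","cup_s","cup_l_eye","cup_m_eye","cup_s_eye","hook_tip","hook","ramekin"):
        print(t,[(np.round(d["centre"],1).tolist(),round(d["score"],2)) for d in landmark_of(c,t)][:5])
print(np.round(camera_params("wrist")["tool_from_camera"],3).tolist(),camera_params("wrist")["mtx"].tolist())
E
```

```text
pics
{'time_s': 0.0, 'q': [-0.901, 0.359, 0.011, -0.0, -1.224, -0.288], 'joint_velocities': [0.0, -0.001, -0.002, 0.002, -0.001, 0.001], 'joint_torque': [0.001, -58.272, 29.305, 6.997, 0.007, -0.0], 'position': [0.251, -0.626, 0.226], 'eef_rot': [[-0.928, -0.372, -0.001], [-0.372, 0.928, 0.001], [0.0, 0.002, -1.0]], 'wrist_force': [-0.538, -0.808, 0.051], 'moment': [0.027, 0.012, -0.024], 'gripper_force': 0.0, 'finger_gap': 0.088}
top [[495.6, 0.0, 262.7], [0.0, 495.6, 193.2], [0.0, 0.0, 1.0]] [[0.02, -0.991, 0.129, 0.374], [-1.0, -0.022, -0.009, -0.127], [0.012, -0.128, -0.992, 1.312], [0.0, 0.0, 0.0, 1.0]]
cup_l [([212.6, 236.9], 0.94), ([336.6, 235.7], 0.89), ([393.6, 242.8], 0.81), ([133.7, 267.7], 0.78), ([271.8, 187.9], 0.73)]
cup_m [([212.6, 236.9], 0.94), ([336.6, 235.7], 0.89), ([393.6, 242.8], 0.81), ([133.7, 267.7], 0.78), ([271.8, 187.9], 0.73)]
cup_s [([212.6, 236.9], 0.94), ([336.6, 235.7], 0.89), ([393.6, 242.8], 0.81), ([133.7, 267.7], 0.78), ([271.8, 187.9], 0.73)]
cup_l_eye [([328.3, 332.2], 0.96), ([343.0, 192.2], 0.81), ([436.1, 217.5], 0.61)]
cup_m_eye [([261.9, 
[... 621 characters left out ...]
, 0.56)]
cup_s [([347.3, 349.1], 0.9), ([305.7, 151.4], 0.89), ([346.8, 186.1], 0.74), ([262.8, 230.2], 0.73), ([301.3, 185.1], 0.56)]
cup_l_eye [([266.8, 176.9], 0.78), ([285.8, 125.4], 0.72), ([384.6, 185.3], 0.58)]
cup_m_eye [([219.4, 225.8], 0.93), ([303.3, 182.8], 0.64), ([178.0, 270.8], 0.4)]
cup_s_eye [([260.8, 274.9], 0.9), ([370.6, 303.3], 0.7), ([221.4, 226.4], 0.18)]
hook_tip [([229.7, 301.7], 0.97)]
hook [([212.5, 336.7], 0.94)]
ramekin [([312.1, 229.1], 0.97)]
[[0.0, -0.961, -0.275, 0.075], [1.0, 0.0, 0.001, -0.001], [-0.001, -0.275, 0.961, -0.158], [0.0, 0.0, 0.0, 1.0]] [[283.9018134731225, 0.0, 258.48258471532284], [0.0, 283.9018134731225, 190.15784550137658], [0.0, 0.0, 1.0]]
```

View pics/top0.png

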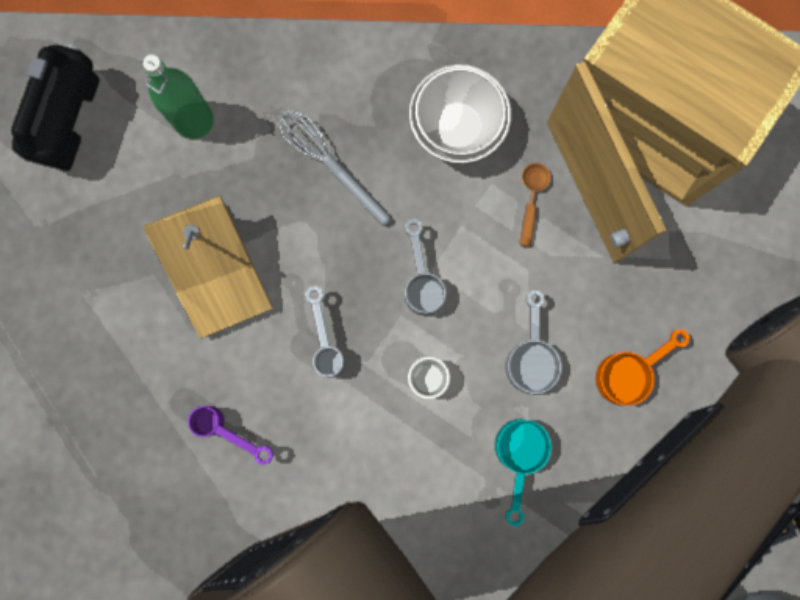

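View pics/side0.png

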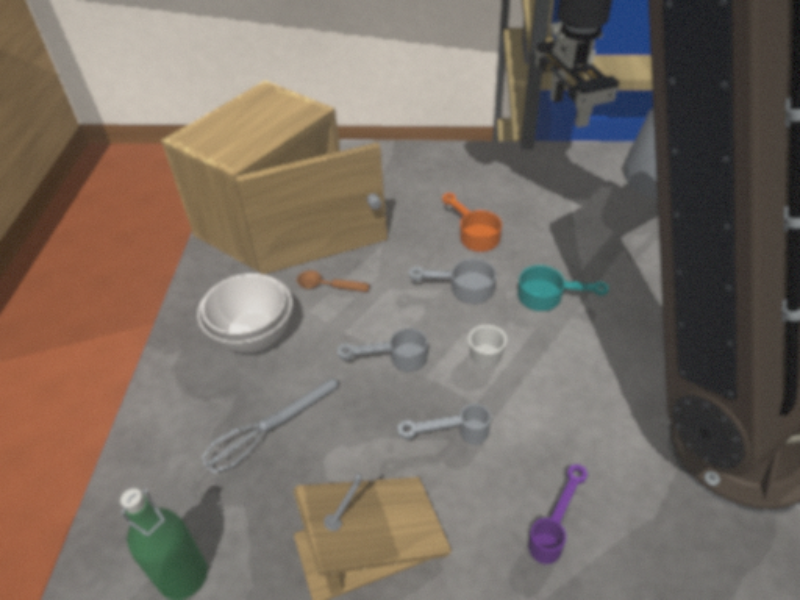

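Top view (800 px scale): the steel bowls by diameter are L (534,366, about 93 mm), M (427,293, about 69 mm) and S (328,360, about 49 mm). Things that could be mistaken for them:
- orange (626,378)
- turquoise (523,446)
- purple (205,421)
- ramekin (429,377)

The board corners are near (145,227), (220,198), (271,308) and (202,337), with the hook near (187,238).

```bash
cat > h.py <<'E'
from plant import *
import cv2,numpy as np
from scipy.optimize import least_squares
from scipy.spatial.transform import Rotation as R
def wfc(c,s=None):
    p=camera_params(c)
    if c!="wrist": return p["mtx"],p["world_from_camera"]
    s=s or get_state(); T=np.eye(4);T[:3,:3]=s["eef_rot"];T[:3,3]=s["position"]
    return p["mtx"],T@p["tool_from_camera"]
def ray(c,px,W=None):
    K,T=W or wfc(c); K,T=np.array(K),np.array(T); d=T[:3,:3]@np.linalg.solve(K,[px[0],px[1],1]); return T[:3,3],d/np.linalg.norm(d)
def atz(c,px,z,W=None):
    o,d=ray(c,px,W); return o+d*(z-o[2])/d[2]
def proj(c,P,W=None):
    K,T=W or wfc(c); q=np.linalg.inv(T)@np.r_[P,1]; u=K@q[:3]; return u[:2]/u[2]
def hookT(x,y,yaw):
    T=np.eye(4);T[:3,:3]=(R.from_euler('z',yaw)*R.from_euler('y',-28,degrees=True)).as_matrix();T[:3,3]=[x,y,.105];return T
E
python3 - <<'E'
from h import *
C=.64
top,side=wfc("top"),wfc("side")
obs=[]
H={'foot':(0,0,0),'tip':(.0036,0,.1035),'a':(.035,.065,0),'b':(.035,-.065,0),'c':(-.17,-.065,0),'d':(-.17,.065,0)}
tp={'tip':(116.9,159.1),'a':(145*C,227*C),'b':(220*C,198*C),'c':(271*C,308*C),'d':(202*C,337*C)}
sp={'foot':(212.5,336.7),'tip':(229.7,301.7),'b':(297*C,486*C),'c':(417*C,478*C),'d':(449*C,550*C),}
def f(p):
    T=hookT(*p);r=[]
    for W,o in((top,tp),(side,sp)):
        for k,v in o.items(): r.append(proj("",(T@np.r_[H[k],1])[:3],W)-v)
    return np.array(r).ravel()
s=least_squares(f,[.45,.2,.4],loss='soft_l1',f_scale=2)
print("stand",s.x,np.round(f(s.x).reshape(-1,2),1).tolist())
T=hookT(*s.x)
for n,v in H.items(): print(n,np.round((T@np.r_[v,1])[:3],3),proj("",(T@np.r_[v,1])[:3],top).round(),proj("",(T@np.r_[v,1])[:3],side).round())
for n,ze,to,te,so,se in (('l',.039,(336.6,235.7),(343,192.2),(301.3,185.1),(266.8,176.9)),('m',.042,(271.8,187.9),(261.9,146.9),(262.8,230.2),(219.4,225.8)),('s',.045,(212.6,236.9),(199.2,188.7),None,(260.8,274.9))):
    a=atz("",to,0,top)[:2];b=atz("",te,ze,top)[:2];print(n,'top',a.round(4),b.round(4),np.linalg.norm(b-a).round(4),np.degrees(np.arctan2(*(b-a)[::-1])).round(1))
    b=atz("",se,ze,side)[:2]; print('  side',so and atz("",so,0,side)[:2].round(4),b.round(4))
im=camera("side")[150:330,180:340];cv2.imwrite("pics/crop.png",cv2.resize(im,None,fx=4,fy=3.3,interpolation=2)[:,:800])
E
```

```text
stand [0.63533438 0.21294254 0.42586437] [[1.3, -2.0], [-2.1, 0.2], [-0.4, -1.6], [1.0, -0.1], [-1.5, 0.9], [0.2, -1.9], [-0.3, 3.3], [-0.8, -0.7], [1.1, -1.7], [2.5, 0.3]]
foot [0.635 0.213 0.105] [122. 148.] [213. 335.]
tip [0.594 0.194 0.198] [118. 157.] [229. 305.]
a [0.637 0.285 0.121] [ 91. 145.] [207. 365.]
b [0.69  0.167 0.121] [140. 125.] [189. 310.]
c [0.525 0.092 0.025] [174. 197.] [268. 304.]
d [0.472 0.21  0.025] [128. 217.] [290. 352.]
l top [ 0.4349 -0.3365] [ 0.5461 -0.3467] 0.1116 -5.3
  side [ 0.4405 -0.3411] [ 0.5468 -0.3352]
m top [ 0.5588 -0.1628] [ 0.6605 -0.1338] 0.1058 15.9
  side [ 0.5513 -0.158 ] [ 0.6685 -0.1365]
s top [ 0.4249 -0.009 ] [0.5462 0.0255] 0.1261 15.9
  side None [0.5459 0.0216]
```

View pics/crop.png

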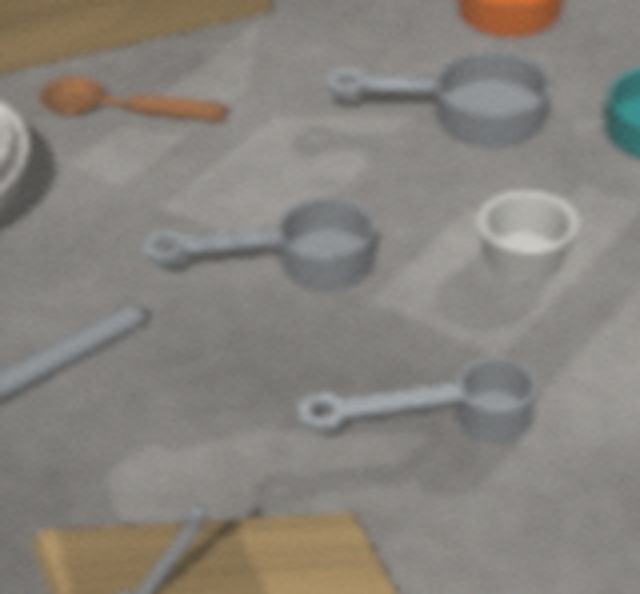

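The crop confirms it: plain steel bowls of decreasing size at crop (492,98), (327,243) and (497,400). The ramekin and the coloured cups are clearly different things. Moving above cup_l.

Call:
{"method": "send_rows", "body": {
  "plan": [
    [[0,0,0.1225],[0.0115,0.013,-0.0035],100],
    [[0,0,0.1225],[0.0115,0.013,-0.0035],100],
    [[0,0,0.1225],[0.0115,0.013,-0.0035],100],
    [[0,0,0.1225],[0.0115,0.013,-0.0035],100],
    [[0,0,0.1225],[0.0115,0.013,-0.0035],100],
    [[0,0,0.1225],[0.0115,0.013,-0.0035],100],
    [[0,0,0.1225],[0.0115,0.013,-0.0035],100],
    [[0,0,0.1225],[0.0115,0.013,-0.0035],100],
    [[0,0,0.1225],[0.0115,0.013,-0.0035],100],
    [[0,0,0.1225],[0.0115,0.013,-0.0035],100]
  ]
}}

```text
time_s: 1.88
position: [0.367, -0.4957, 0.1915]
eef_rot: [[0.042, -0.999, 0.0], [-0.999, -0.042, -0.0], [0.0, -0.0, -1.0]]
wrist_force: [1.0, -0.2, 0.0]
finger_gap: 0.088
gripper_force: 0.0
```

Call:
{"method": "send_rows", "body": {
  "plan": [
    [[0,0,0.1225],[0.0115,0.013,-0.0035],100],
    [[0,0,0.1225],[0.0115,0.013,-0.0035],100],
    [[0,0,0.1225],[0.0115,0.013,-0.0035],100],
    [[0,0,0.1225],[0.0115,0.013,-0.0035],100],
    [[0,0,0.1225],[0.0115,0.013,-0.0035],100],
    [[0,0,0.1225],[0.0115,0.013,-0.0035],100],
    [[0,0,0.1225],[0.0115,0.013,-0.0035],100],
    [[0,0,0.1225],[0.0115,0.013,-0.0035],100],
    [[0,0,0.1225],[0.0115,0.013,-0.0035],100],
    [[0,0,0.1225],[0.0115,0.013,-0.0035],100]
  ]
}}

```text
time_s: 2.72
position: [0.4821, -0.3657, 0.1566]
eef_rot: [[0.954, -0.299, 0.0], [-0.299, -0.954, -0.0], [0.0, 0.0, -1.0]]
wrist_force: [0.6, -0.4, 0.0]
finger_gap: 0.0874
gripper_force: 0.0
```

Call:
{"method": "send_rows", "body": {
  "plan": [
    [[0,0,0.1225],[0.0115,0.013,-0.0035],100],
    [[0,0,0.1225],[0.0115,0.013,-0.0035],100],
    [[0,0,0],[0,0,0],100]
  ]
}}

```text
time_s: 2.97
position: [0.506, -0.3385, 0.1489]
eef_rot: [[0.998, -0.056, -0.0], [-0.056, -0.998, 0.0], [-0.0, -0.0, -1.0]]
wrist_force: [-0.0, -0.5, -0.1]
finger_gap: 0.0871
gripper_force: 0.0
```

```bash
cat > look.py <<'E'
from h import *
import sys
# usage: look.py cup out  -> cup eye and origin seen by wrist camera
c,out=sys.argv[1:3]; ze={'l':.039,'m':.042,'s':.045}[c]
s=get_state();W=wfc("wrist",s);im=camera("wrist");cv2.imwrite(f"pics/{out}.png",im)
print("pos",s["position"].round(4),"yaw",np.degrees(np.arctan2(s["eef_rot"][1,0],s["eef_rot"][0,0])).round(2),"R",s["eef_rot"].round(3).tolist(),"q",np.round(s["q"],2),s["wrist_force"].round(1),s["time_s"])
for n,z in ((f"cup_{c}_eye",ze),(f"cup_{c}",0),(f"cup_{c}_grip",ze)):
    print(n,[(np.round(d["centre"],1).tolist(),round(d["score"],2),atz("",d["centre"],z,W)[:2].round(4).tolist()) for d in landmark_of("wrist",n)][:4])
E
python3 look.py l w1
```

```text
pos [ 0.506  -0.3385  0.1489] yaw -3.2 R [[0.998, -0.056, -0.0], [-0.056, -0.998, 0.0], [-0.0, -0.0, -1.0]] q [-0.27  0.31 -0.24 -0.   -1.02  1.78] [-0.  -0.5 -0.1] 2.9667
cup_l_eye [([261.4, 145.2], 0.89, [0.547, -0.344])]
cup_l [([268.4, 229.9], 0.78, [0.4428, -0.3471]), ([88.3, 143.4], 0.7, [0.5543, -0.1585]), ([395.0, 239.1], 0.67, [0.4227, -0.4963])]
cup_l_grip [([476.3, 215.8], 0.9, [0.4642, -0.5567]), ([264.7, 182.5], 0.67, [0.5107, -0.3453])]
```

View pics/w1.png

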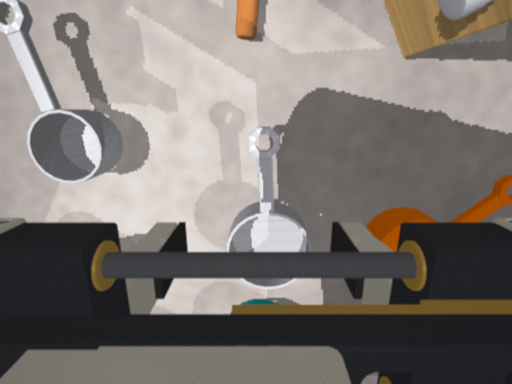

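Call:
{"method": "send_rows", "body": {
  "plan": [
    [[0,-0.0233,0.005],[-0.0003,-0.0009,-0.0195],100],
    [[0,-0.0233,0.005],[-0.0003,-0.0009,-0.0195],100],
    [[0,-0.0233,0.005],[-0.0003,-0.0009,-0.0195],100],
    [[0,-0.0233,0.005],[-0.0003,-0.0009,-0.0195],100],
    [[0,-0.0233,0.005],[-0.0003,-0.0009,-0.0195],100],
    [[0,-0.0233,0.005],[-0.0003,-0.0009,-0.0195],100],
    [[0,0,0],[0,0,0],100]
  ],
  "squeeze": 45
}}

```text
time_s: 3.75
position: [0.499, -0.3455, 0.0291]
eef_rot: [[0.99, -0.038, 0.135], [-0.039, -0.999, 0.004], [0.135, -0.01, -0.991]]
wrist_force: [-1.2, 0.2, -0.6]
finger_gap: 0.0872
gripper_force: 0.0
```

Call:
{"method": "send_rows", "body": {
  "plan": [
    [[0,0,0],[0,0,0],0],
    [[0,0,0],[0,0,0],0],
    [[0,0,0],[0,0,0],0],
    [[0,0,0],[0,0,0],0],
    [[0,0,0],[0,0,0],0],
    [[0,0,0],[0,0,0],0],
    [[0,0,0],[0,0,0],0],
    [[0,0,0],[0,0,0],0],
    [[0,0,0],[0,0,0],0]
  ]
}}

```text
time_s: 4.5
position: [0.5027, -0.3457, 0.0326]
eef_rot: [[0.99, -0.034, 0.139], [-0.035, -0.999, 0.002], [0.139, -0.007, -0.99]]
wrist_force: [0.8, 0.1, -0.3]
finger_gap: 0.0331
gripper_force: 0.0
```

Call:
{"method": "send_rows", "body": {
  "plan": [
    [[0,0,0],[0,0,0],0],
    [[0,0,0],[0,0,0],0],
    [[0,0,0],[0,0,0],0],
    [[0,0,0],[0,0,0],0],
    [[0,0,0],[0,0,0],0]
  ]
}}

```text
time_s: 4.92
position: [0.5026, -0.3458, 0.0325]
eef_rot: [[0.99, -0.034, 0.139], [-0.035, -0.999, 0.002], [0.139, -0.007, -0.99]]
wrist_force: [-0.2, 0.5, -0.3]
finger_gap: 0.0134
gripper_force: 44.9
```

Call:
{"method": "send_rows", "body": {
  "plan": [
    [[0,0,0],[0,0,0.01],0],
    [[0,0,0],[0,0,0.03],0],
    [[0,0,0],[0,0,0.03],0],
    [[0,0,0],[0,0,0.03],0],
    [[0,0,0],[0,0,0],0]
  ]
}}

```text
time_s: 5.33
position: [0.5058, -0.3475, 0.14]
eef_rot: [[0.988, -0.033, 0.148], [-0.033, -0.999, -0.003], [0.148, -0.002, -0.989]]
wrist_force: [1.2, 0.2, -0.6]
finger_gap: 0.0135
gripper_force: 44.9
```

```bash
python3 look.py l w2
```

```text
pos [ 0.5058 -0.3475  0.14  ] yaw -1.91 R [[0.988, -0.033, 0.148], [-0.033, -0.999, -0.003], [0.148, -0.002, -0.989]] q [-0.31  0.26 -0.33 -0.06 -0.84  1.89] [ 1.2  0.2 -0.6] 5.3333
cup_l_eye [([254.8, 163.7], 0.95, [0.5458, -0.3455]), ([506.1, 215.0], 0.92, [0.4887, -0.5857])]
cup_l [([85.1, 157.7], 0.95, [0.5566, -0.1624]), ([262.1, 302.5], 0.57, [0.3845, -0.3478])]
cup_l_grip [([472.8, 239.8], 0.81, [0.465, -0.5554]), ([256.9, 226.6], 0.57, [0.4849, -0.3455])]
```

View pics/w2.png

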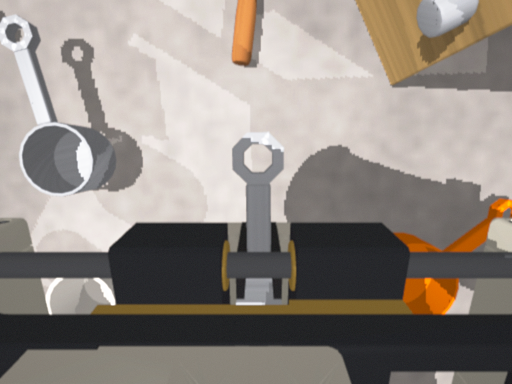

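The view shows the ring centred at about (258,158) with its handle held square between the pads. Now working out the move to the hook.

```bash
cat > plan.py <<'E'
from h import *
import sys,json
# held cup: Rc = cup axes in tool, e = eye in tool ; stand pose
def held(): return json.load(open("held.json"))
def target(h,off=(0,0),pose=None):
    H=hookT(*(pose or json.load(open("stand.json")))); d=held(); Rc=np.array(d["Rc"]); Rt=H[:3,:3]@Rc.T
    return Rt,(H@np.r_[off[0],off[1],h,1])[:3]-Rt@np.array(d["e"])
def delta(h,off=(0,0)):
    s=get_state();Rt,p=target(h,off)
    print("state",s["position"].round(4),"F",s["wrist_force"].round(1),"gap",round(s["finger_gap"],4),s["time_s"],"q",np.round(s["q"],2))
    print("target",p.round(4),"rotvec",R.from_matrix(Rt@s["eef_rot"].T).as_rotvec().round(3),"shift",(p-s["position"]).round(4))
if __name__=="__main__": delta(float(sys.argv[1]),tuple(map(float,sys.argv[2:4])) if len(sys.argv)>2 else (0,0))
E
python3 - <<'E'
from h import *
import json
a=.139
ca=np.sqrt(1-a*a)
# tool->cup at grasp: cup x=(ca,0,a) cup z=(a,0,-ca) in tool coords
Rc=np.array([[ca,0,a],[0,-1,0],[a,0,-ca]]).T
e=np.array([0,0,-.0065])+.044*Rc[:,0]
K,T=camera_params("wrist")["mtx"],camera_params("wrist")["tool_from_camera"]
print("pred px",proj("",e,(K,T)))
for px in ((258.5,158),(254.8,163.7)):
    o,d=ray("",px,(K,T));print(o+d*(e[2]-o[2])/d[2])
json.dump(dict(Rc=Rc.tolist(),e=e.tolist()),open("held.json","w"));json.dump([.6353,.2129,.4259],open("stand.json","w"))
E
python3 plan.py 0.14
```

```text
pred px [257.73644019 165.85427976]
[ 0.04803855  0.00042923 -0.000384  ]
[ 0.04480409 -0.00165209 -0.000384  ]
state [ 0.5019 -0.3454  0.132 ] F [-1.   0.1 -2.5] gap 0.0134 5.5333 q [-0.31  0.27 -0.34 -0.06 -0.84  1.89]
target [0.5435 0.1713 0.2027] rotvec [ 0.089 -0.486  0.449] shift [0.0416 0.5166 0.0707]
```

Call:
{"method": "send_rows", "body": {
  "plan": [
    [[0.0055,-0.0304,0.028],[0.0026,0.0323,0.0088],0],
    [[0.0055,-0.0304,0.028],[0.0026,0.0323,0.0088],0],
    [[0.0055,-0.0304,0.028],[0.0026,0.0323,0.0088],0],
    [[0.0055,-0.0304,0.028],[0.0026,0.0323,0.0088],0],
    [[0.0055,-0.0304,0.028],[0.0026,0.0323,0.0088],0],
    [[0.0055,-0.0304,0.028],[0.0026,0.0323,0.0088],0],
    [[0.0055,-0.0304,0.028],[0.0026,0.0323,0.0088],0],
    [[0.0055,-0.0304,0.028],[0.0026,0.0323,0.0088],0]
  ]
}}

```text
time_s: 6.2
position: [0.5225, -0.086, 0.202]
eef_rot: [[0.912, 0.195, 0.362], [0.169, -0.98, 0.102], [0.374, -0.032, -0.927]]
wrist_force: [0.2, 0.3, -2.2]
finger_gap: 0.0135
gripper_force: 44.9
```

Call:
{"method": "send_rows", "body": {
  "plan": [
    [[0.0055,-0.0304,0.028],[0.0026,0.0323,0],0],
    [[0.0055,-0.0304,0.028],[0.0026,0.0323,0],0],
    [[0.0055,-0.0304,0.028],[0.0026,0.0323,0],0],
    [[0.0055,-0.0304,0.028],[0.0026,0.0323,0],0],
    [[0.0055,-0.0304,0.028],[0.0026,0.0323,0],0],
    [[0.0055,-0.0304,0.028],[0.0026,0.0323,0],0],
    [[0.0055,-0.0304,0.028],[0.0026,0.0323,0],0],
    [[0.0055,-0.0304,0.028],[0.0026,0.0323,0],0],
    [[0,0,0],[0,0,0],0],
    [[0,0,0],[0,0,0],0]
  ]
}}

```text
time_s: 7.03
position: [0.5491, 0.1489, 0.2107]
eef_rot: [[0.754, 0.398, 0.522], [0.327, -0.917, 0.227], [0.57, -0.0, -0.822]]
wrist_force: [-0.7, -1.3, -2.7]
finger_gap: 0.0135
gripper_force: 44.9
```

```bash
cat > see.py <<'E'
from plan import *
# see.py out : wrist picture, predicted hook line/tip/eye pixels, networks
s=get_state();W=wfc("wrist",s);im=camera("wrist");cv2.imwrite(f"pics/{sys.argv[1]}.png",im)
H=hookT(*json.load(open("stand.json")));P=lambda v:proj("",(H@np.r_[v,1])[:3],W).round(1)
print("pred tip",P((.0036,0,.1035)),"bend",P((0,0,.09)),"mid",P((0,0,.05)),"foot",P((0,0,0)))
K,T=camera_params("wrist")["mtx"],camera_params("wrist")["tool_from_camera"]
print("pred eye",proj("",np.array(held()["e"]),(K,T)).round(1))
for n in ("hook_tip","hook","cup_l_eye"): print(n,[(np.round(d["centre"],1).tolist(),round(d["score"],2)) for d in landmark_of("wrist",n)][:3])
E
python3 see.py w3; python3 plan.py .14
```

```text
pred tip [225.  156.3] bend [227.1 160.2] mid [231.6 157.6] foot [235.6 155.2]
pred eye [257.8 165.4]
hook_tip [([229.7, 157.0], 0.67)]
hook [([236.4, 157.3], 0.64)]
cup_l_eye [([254.3, 159.8], 0.95)]
state [0.5489 0.1479 0.2109] F [-0.9  0.2 -2.2] gap 0.0137 7.2333 q [ 0.54 -0.11 -1.01  0.85 -0.1   0.61]
target [0.5435 0.1713 0.2027] rotvec [ 0.007 -0.021  0.019] shift [-0.0053  0.0233 -0.0082]
```

View pics/w3.png

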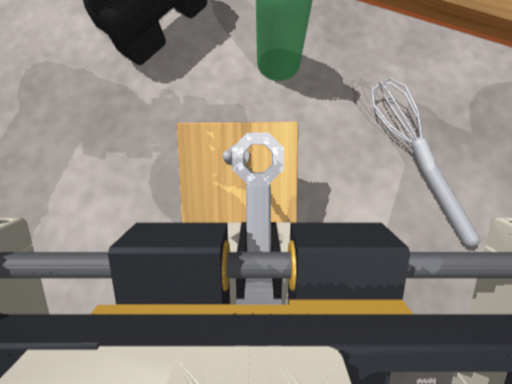

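The ring is at about (258,158). The hook, seen nearly end-on, has its tip at about (229,157), just left of the ring. I'll refine the hook position from the wrist ray and check the cup's sag with the fixed cameras.

```bash
cat > tri.py <<'E'
from plan import *
# triangulate held eye / cup origin in the fixed cameras, hook tip in wrist; report in tool & hook frames
c=sys.argv[1]
def tri(obs):
    A=np.zeros((3,3));b=np.zeros(3)
    for o,d in obs: M=np.eye(3)-np.outer(d,d);A+=M;b+=M@o
    return np.linalg.solve(A,b)
s=get_state();Rw=s["eef_rot"];p=s["position"];H=hookT(*json.load(open("stand.json")))
WS={k:wfc(k,s) for k in("top","side","wrist")}
e0=p+Rw@np.array(held()["e"]); o0=e0+Rw@np.array(held()["Rc"])@np.array([-.112,0,-{'l':.039,'m':.042,'s':.045}[c]])
tip0=(H@[.0036,0,.1035,1])[:3]
for k in WS: camera(k)
for n,x0 in ((f"cup_{c}_eye",e0),(f"cup_{c}",o0),("hook_tip",tip0)):
    ob=[]
    for k,W in WS.items():
        u=proj("",x0,W); L=[d for d in landmark_of(k,n) if np.hypot(*(d["centre"]-u))<20]
        if L:
            d=min(L,key=lambda d:np.hypot(*(d["centre"]-u)));print(n,k,np.round(d["centre"],1),"pred",u.round(1),round(d["score"],2))
            ob.append(ray("",d["centre"],W))
    if len(ob)>1: x=tri(ob);print("  tri",x.round(4),"exp",x0.round(4),"tool",(Rw.T@(x-p)).round(4),"hookframe",(np.linalg.inv(H)@np.r_[x,1])[:3].round(4))
E
python3 - <<'E'
from plan import *
d=held();d["e"]=[.0478,.0003,-.0004];json.dump(d,open("held.json","w"))
st=json.load(open("stand.json"));W=wfc("wrist")
tip=(hookT(*st)@[.0036,0,.1035,1])[:3];t=atz("",(229.5,156.7),tip[2],W);print("tip shift",t-tip)
st[0]+=(t-tip)[0];st[1]+=(t-tip)[1];print(st);json.dump(st,open("stand.json","w"))
E
python3 tri.py l; python3 plan.py .125
```

```text
tip shift [ 0.00100587 -0.00404001  0.        ]
[np.float64(0.6363058677920236), np.float64(0.20885999260463123), 0.4259]
cup_l_eye top [125.7 162.3] pred [127.  157.8] 0.54
cup_l_eye side [233.7 284.1] pred [233.9 280.4] 0.59
cup_l_eye wrist [252.5 161.2] pred [258.3 158. ] 0.88
  tri [0.5818 0.1671 0.2322] exp [0.5849 0.1631 0.2385] tool [ 0.0432 -0.0046  0.0042] hookframe [ 0.0007 -0.0155  0.1436]
cup_l top [149.3 199.9] pred [148.5 197. ] 0.68
cup_l side [270.7 287.3] pred [273.6 290.2] 0.82
cup_l wrist [260.1 302.4] pred [258.4 306.4] 0.8
  tri [0.5099 0.1284 0.1573] exp [0.5091 0.1306 0.1533] tool [-0.0663  0.0026  0.0193] hookframe [-0.1064 -0.021   0.1158]
hook_tip top [120.2 159. ] pred [120.  156.7] 0.96
hook_tip side [226.2 306.5] pred [229.1 303.1] 0.61
hook_tip wrist [228.6 156.8] pred [229.5 156.7] 0.76
  tri [0.597  0.1928 0.1887] exp [0.595  0.1901 0.1981] tool [ 0.0382 -0.0221  0.0536] hookframe [0.0019 0.0016 0.0938]
state [0.5495 0.1489 0.2122] F [ 0.1  1.1 -1.7] gap 0.0131 7.8333 q [ 0.54 -0.11 -1.01  0.85 -0.1   0.61]
target [0.5477 0.169  0.187 ] rotvec [ 0.006 -0.018  0.018] shift [-0.0018  0.0201 -0.0252]
```

Call:
{"method": "send_rows", "body": {
  "plan": [
    [[0.0015,-0.0045,0.0045],[-0.0005,0.005,-0.006],0],
    [[0.0015,-0.0045,0.0045],[-0.0005,0.005,-0.006],0],
    [[0.0015,-0.0045,0.0045],[-0.0005,0.005,-0.006],0],
    [[0.0015,-0.0045,0.0045],[-0.0005,0.005,-0.006],0],
    [[0,0,0],[0,0,0],0],
    [[0,0,0],[0,0,0],0]
  ]
}}

```text
time_s: 8.33
position: [0.5523, 0.1646, 0.2027]
eef_rot: [[0.75, 0.422, 0.51], [0.341, -0.907, 0.248], [0.566, -0.012, -0.824]]
wrist_force: [-0.4, 0.1, -1.8]
finger_gap: 0.0138
gripper_force: 44.9
```

```bash
python3 see.py w4; python3 plan.py .125
```

```text
pred tip [250.5 164.2] bend [251.3 167.7] mid [253.2 163.6] foot [254.8 159.9]
pred eye [258.3 158. ]
hook_tip [([247.1, 163.9], 0.88)]
hook [([251.9, 160.9], 0.7)]
cup_l_eye [([256.1, 161.3], 0.77)]
state [0.5523 0.1646 0.2032] F [ 0.4  0.1 -1.8] gap 0.0138 8.5333 q [ 0.53 -0.08 -1.02  0.89 -0.06  0.6 ]
target [0.5477 0.169  0.187 ] rotvec [-0.001 -0.028 -0.009] shift [-0.0046  0.0044 -0.0163]
```

View pics/w4.png

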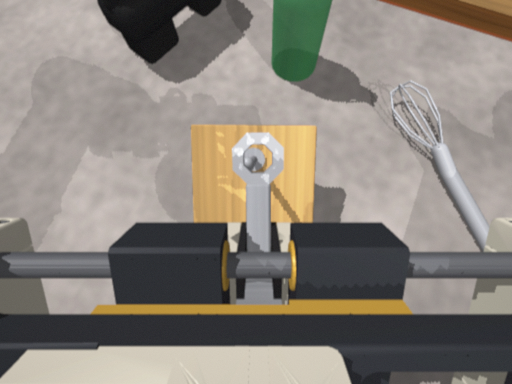

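The dark tip ball shows inside the hole at about (255,160), with the ring centred at (258,158). A small correction, then start down.

Call:
{"method": "send_rows", "body": {
  "plan": [
    [[0,-0.01,-0.003],[0.0005,0.0015,-0.006],0],
    [[0,-0.01,-0.003],[0.001,0.0015,-0.006],0],
    [[0,-0.008,-0.003],[0.001,0.0015,-0.006],0],
    [[0,0,0],[0,0,0],0]
  ]
}}

```text
time_s: 8.87
position: [0.5592, 0.1643, 0.2005]
eef_rot: [[0.75, 0.422, 0.509], [0.341, -0.907, 0.249], [0.567, -0.013, -0.824]]
wrist_force: [0.1, -0.3, -1.6]
finger_gap: 0.0136
gripper_force: 44.9
```

```bash
python3 see.py w5; python3 plan.py .105 .002 0; python3 - <<'E'
import cv2
im=cv2.imread('pics/w5.png')[110:210,200:320];cv2.imwrite('pics/w5c.png',cv2.resize(im,None,fx=5,fy=5,interpolation=2))
E
```

```text
pred tip [245.5 171.4] bend [246.7 174.5] mid [249.4 169.2] foot [251.8 164.6]
pred eye [258.3 158. ]
hook_tip [([243.3, 171.5], 0.8)]
hook [([247.5, 165.2], 0.88)]
cup_l_eye [([254.5, 160.2], 0.81)]
state [0.5589 0.1642 0.2006] F [ 0.4 -0.8 -1.9] gap 0.0136 9.0667 q [ 0.5  -0.07 -1.02  0.93 -0.03  0.58]
target [0.5579 0.1736 0.1702] rotvec [-0.001 -0.029 -0.009] shift [-0.001   0.0094 -0.0304]
```

View pics/w5c.png

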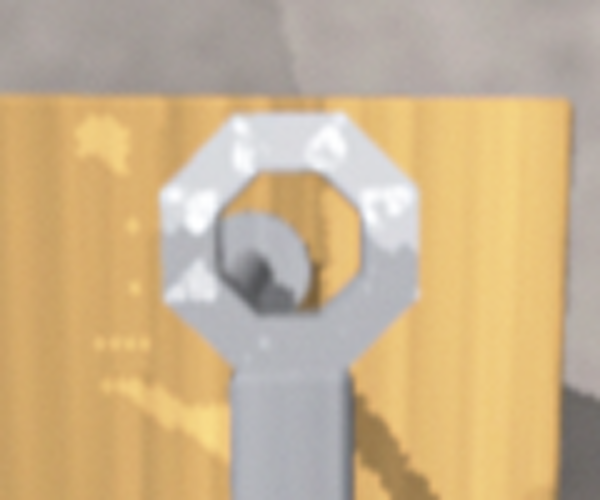

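The crop shows the foot's disc at about (251,163), below left of the ring centre (258,158). q3 and q5 are at their limits, so I'll thread with the cup pitched 8° less and straighten it on the way down.

```bash
cat > plan.py <<'E'
from h import *
import sys,json
def held(): return json.load(open("held.json"))
def target(h,ox=0,oy=0,pitch=0):
    H=hookT(*json.load(open("stand.json"))); d=held(); Rc=np.array(d["Rc"]); Rt=H[:3,:3]@R.from_euler('y',pitch,degrees=True).as_matrix()@Rc.T
    return Rt,(H@np.r_[ox,oy,h,1])[:3]-Rt@np.array(d["e"])
def delta(*a):
    s=get_state();Rt,p=target(*a);H=hookT(*json.load(open("stand.json")))
    e=s["position"]+s["eef_rot"]@np.array(held()["e"])
    print("F",s["wrist_force"].round(1),"gap",round(s["finger_gap"],4),s["time_s"],"q",np.round(s["q"],2),"eye in hook",(np.linalg.inv(H)@np.r_[e,1])[:3].round(4))
    print("rotvec",R.from_matrix(Rt@s["eef_rot"].T).as_rotvec().round(3),"shift",(p-s["position"]).round(4))
if __name__=="__main__":
    a=list(map(float,sys.argv[1:]));delta(*a)
    if len(a)>3:
        for h in (.039,.07,.1): print(h,"target",target(h,0,0,0)[1].round(4),"pitched",target(h,0,0,a[3])[1].round(4))
E
python3 plan.py .13 .002 0 8
```

```text
F [ 0.4 -0.8 -1.9] gap 0.0136 9.0667 q [ 0.5  -0.07 -1.02  0.93 -0.03  0.58] eye in hook [ 0.0138 -0.009   0.132 ]
rotvec [-0.06   0.098 -0.008] shift [-0.0149  0.003  -0.0027]
0.039 target [0.5845 0.1857 0.111 ] pitched [0.5812 0.1842 0.1166]
0.07 target [0.5712 0.1797 0.1384] pitched [0.568  0.1782 0.144 ]
0.1 target [0.5584 0.1739 0.1649] pitched [0.5552 0.1724 0.1705]
```

Call:
{"method": "send_rows", "body": {
  "plan": [
    [[-0.015,0.0245,-0.002],[-0.0037,0.0008,-0.0007],0],
    [[-0.015,0.0245,-0.002],[-0.0037,0.0008,-0.0007],0],
    [[-0.015,0.0245,-0.002],[-0.0037,0.0008,-0.0007],0],
    [[-0.015,0.0245,-0.002],[-0.0037,0.0008,-0.0007],0],
    [[0,0,0],[0,0,0],0]
  ]
}}

```text
time_s: 9.48
position: [0.55, 0.1668, 0.202]
eef_rot: [[0.795, 0.413, 0.444], [0.362, -0.911, 0.198], [0.486, 0.004, -0.874]]
wrist_force: [0.7, 0.5, -1.7]
finger_gap: 0.0134
gripper_force: 44.9
```

```bash
python3 see.py w6; python3 plan.py .125 .002 0 8
```

```text
pred tip [253.9 158.9] bend [254.2 161. ] mid [254.7 153.4] foot [255.2 146.7]
pred eye [258.3 158. ]
hook_tip [([254.9, 159.8], 0.61)]
hook [([254.5, 147.5], 0.75), ([252.6, 170.9], 0.65)]
cup_l_eye [([253.5, 159.6], 0.65)]
F [-0.2 -0.7 -0.8] gap 0.0137 9.6833 q [ 0.7  -0.06 -0.83  0.42 -0.33  0.93] eye in hook [ 0.0062 -0.0047  0.1312]
rotvec [-0.003  0.018  0.002] shift [-0.003   0.0038 -0.0067]
0.039 target [0.5845 0.1857 0.111 ] pitched [0.5812 0.1842 0.1166]
0.07 target [0.5712 0.1797 0.1384] pitched [0.568  0.1782 0.144 ]
0.1 target [0.5584 0.1739 0.1649] pitched [0.5552 0.1724 0.1705]
```

Call:
{"method": "send_rows", "body": {
  "plan": [
    [[-0.0015,0.009,0.001],[-0.0015,0.0019,-0.0035],0],
    [[-0.0015,0.009,0.001],[-0.0015,0.0019,-0.0035],0],
    [[0,0,0],[0,0,0],0],
    [[0,0,0],[0,0,0],0]
  ]
}}

```text
time_s: 10.02
position: [0.5464, 0.1686, 0.1934]
eef_rot: [[0.804, 0.413, 0.427], [0.365, -0.911, 0.194], [0.469, -0.0, -0.883]]
wrist_force: [0.6, 0.3, -0.8]
finger_gap: 0.0132
gripper_force: 44.9
```

```bash
python3 see.py w7; python3 plan.py .095 .001 0 8
```

```text
pred tip [258.6 150.3] bend [258.7 152.7] mid [258.7 145.3] foot [258.7 138.8]
pred eye [258.3 158. ]
hook_tip [([257.8, 147.9], 0.78)]
hook [([256.1, 136.9], 0.87)]
cup_l_eye [([254.4, 162.3], 0.8)]
F [-0.4 -0.5 -1.4] gap 0.0135 10.2167 q [ 0.71 -0.05 -0.82  0.39 -0.35  0.95] eye in hook [0.0025 0.0002 0.125 ]
rotvec [-0.  0. -0.] shift [ 0.0117  0.005  -0.0272]
0.039 target [0.5845 0.1857 0.111 ] pitched [0.5812 0.1842 0.1166]
0.07 target [0.5712 0.1797 0.1384] pitched [0.568  0.1782 0.144 ]
0.1 target [0.5584 0.1739 0.1649] pitched [0.5552 0.1724 0.1705]
```

Call:
{"method": "send_rows", "body": {
  "plan": [
    [[0,0,0],[0.002,0.0008,-0.0045],0],
    [[0,0,0],[0.002,0.0008,-0.0045],0],
    [[0,0,0],[0.002,0.0008,-0.0045],0],
    [[0,0,0],[0.002,0.0008,-0.0045],0],
    [[0,0,0],[0.002,0.0009,-0.0045],0],
    [[0,0,0],[0.0017,0.0009,-0.0047],0],
    [[0,0,0],[0,0,0],0]
  ]
}}

```text
time_s: 10.8
position: [0.5579, 0.1733, 0.1649]
eef_rot: [[0.805, 0.413, 0.426], [0.366, -0.911, 0.193], [0.467, 0.0, -0.884]]
wrist_force: [0.4, -0.0, -1.4]
finger_gap: 0.0136
gripper_force: 44.9
```

```bash
python3 see.py w8; python3 plan.py .06 0 0 0;python3 - <<'E'
import cv2
im=cv2.imread('pics/w8.png')[110:210,200:320];cv2.imwrite('pics/w8c.png',cv2.resize(im,None,fx=5,fy=5,interpolation=2))
E
```

```text
pred tip [257.9 154.2] bend [258.  156.7] mid [258.1 147.2] foot [258.2 139.5]
pred eye [258.3 158. ]
hook_tip [([256.3, 152.7], 0.9)]
hook [([257.2, 138.6], 0.79)]
cup_l_eye [([255.7, 160.4], 0.94)]
F [ 0.9 -0.3 -0.8] gap 0.0136 11.0 q [ 0.67  0.01 -0.87  0.5  -0.24  0.87] eye in hook [ 0.0011 -0.0001  0.095 ]
rotvec [ 0.057 -0.127 -0.   ] shift [ 0.0173  0.008  -0.037 ]
0.039 target [0.5845 0.1857 0.111 ] pitched [0.5845 0.1857 0.111 ]
0.07 target [0.5712 0.1797 0.1384] pitched [0.5712 0.1797 0.1384]
0.1 target [0.5584 0.1739 0.1649] pitched [0.5584 0.1739 0.1649]
```

View pics/w8c.png

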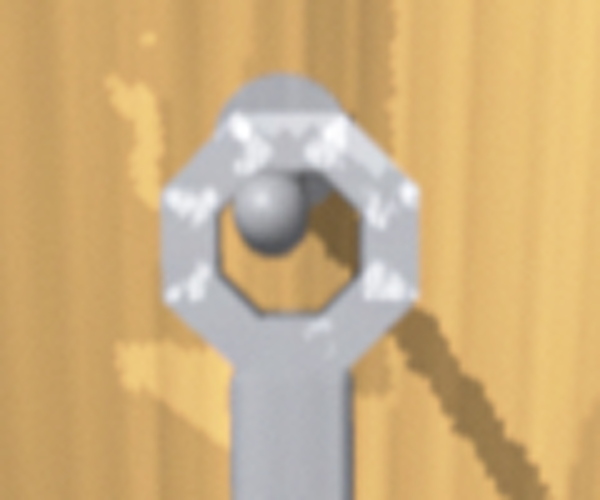

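The tip ball is now above the ring at crop (270,215), so the hook is threaded. Going on down with the same tilt, plus a small lateral correction.

Call:
{"method": "send_rows", "body": {
  "plan": [
    [[0,0,0],[0.0018,0.0015,-0.0044],0],
    [[0,0,0],[0.0019,0.0014,-0.0044],0],
    [[0,0,0],[0.0021,0.0011,-0.0044],0],
    [[0,0,0],[0.0021,0.001,-0.0044],0],
    [[0,0,0],[0.0021,0.001,-0.0044],0],
    [[0,0,0],[0.0021,0.001,-0.0044],0],
    [[0,0,0],[0.0021,0.001,-0.0044],0],
    [[0,0,0],[0.0021,0.001,-0.0044],0],
    [[0,0,0],[0.0021,0.001,-0.0044],0],
    [[0,0,0],[0,0,0],0]
  ]
}}

```text
time_s: 11.83
position: [0.5782, 0.1823, 0.1319]
eef_rot: [[0.808, 0.414, 0.419], [0.366, -0.91, 0.194], [0.462, -0.004, -0.887]]
wrist_force: [0.4, 0.1, -1.7]
finger_gap: 0.0132
gripper_force: 44.9
```

```bash
python3 see.py w9; python3 plan.py .04 0 0.0015 8; cat h.py > /dev/null
```

```text
pred tip [256.3 181.6] bend [256.7 181.6] mid [257.4 163.7] foot [258.  150.5]
pred eye [258.3 158. ]
hook_tip [([250.7, 178.8], 0.6)]
hook [([253.9, 148.7], 0.88)]
cup_l_eye [([254.9, 161.1], 0.72), ([257.2, 180.3], 0.51)]
F [ 0.  -0.2 -1.3] gap 0.0134 12.0333 q [ 0.48  0.09 -0.98  1.04 -0.02  0.48] eye in hook [0.004  0.0009 0.0543]
rotvec [-0.    -0.009 -0.003] shift [ 0.0027  0.002  -0.0148]
0.039 target [0.5845 0.1857 0.111 ] pitched [0.5812 0.1842 0.1166]
0.07 target [0.5712 0.1797 0.1384] pitched [0.568  0.1782 0.144 ]
0.1 target [0.5584 0.1739 0.1649] pitched [0.5552 0.1724 0.1705]
```

q5 is at its limit at this tilt, so the tool must lean less at the seat. I'll lift the cup off, set it back at its old spot and regrasp it farther from the eye, with the tool leaning the other way.

Call:
{"method": "send_rows", "body": {
  "plan": [
    [[0,0,0],[-0.0033,-0.0015,0.0067],0],
    [[0,0,0],[-0.0033,-0.0015,0.0067],0],
    [[0,0,0],[-0.0033,-0.0015,0.0067],0],
    [[0,0,0],[-0.0033,-0.0015,0.0067],0],
    [[0,0,0],[-0.0033,-0.0015,0.0067],0],
    [[0,0,0],[-0.0033,-0.0015,0.0067],0],
    [[0,0,0],[-0.0033,-0.0015,0.0067],0],
    [[0,0,0],[-0.0033,-0.0015,0.0067],0],
    [[0,0,0],[-0.0033,-0.0015,0.0067],0],
    [[0,0,0],[-0.0035,-0.0015,0.007],0]
  ]
}}

```text
time_s: 12.87
position: [0.5436, 0.1686, 0.1975]
eef_rot: [[0.806, 0.415, 0.422], [0.366, -0.91, 0.195], [0.465, -0.003, -0.885]]
wrist_force: [0.8, -0.3, -1.5]
finger_gap: 0.0138
gripper_force: 44.9
```

```bash
python3 plan.py .13 0 0 8|head -1; python3 - <<'E'
from h import *
s=get_state()
R0=np.array([[0.99,-0.034,0.139],[-0.035,-0.999,0.002],[0.139,-0.007,-0.99]])
print(s["position"],"rot",R.from_matrix(R0@s["eef_rot"].T).as_rotvec().round(3),"shift",(np.array([.5026,-.3458,.0325])-s["position"]).round(4))
E
```

```text
F [ 0.8 -0.3 -1.5] gap 0.0138 12.8667 q [ 0.71 -0.05 -0.81  0.36 -0.37  0.98] eye in hook [0.002  0.0013 0.1293]
[0.54361764 0.16857954 0.1975094 ] rot [-0.064  0.341 -0.456] shift [-0.041  -0.5144 -0.165 ]
```

Call:
{"method": "send_rows", "body": {
  "plan": [
    [[-0.004,0.0213,-0.0285],[-0.0026,-0.0322,0],0],
    [[-0.004,0.0213,-0.0285],[-0.0026,-0.0322,0],0],
    [[-0.004,0.0213,-0.0285],[-0.0026,-0.0322,0],0],
    [[-0.004,0.0213,-0.0285],[-0.0026,-0.0322,0],0],
    [[-0.004,0.0213,-0.0285],[-0.0026,-0.0322,0],0],
    [[-0.004,0.0213,-0.0285],[-0.0026,-0.0322,0],0],
    [[-0.004,0.0213,-0.0285],[-0.0026,-0.0322,0],0],
    [[-0.004,0.0213,-0.0285],[-0.0026,-0.0322,0],0]
  ]
}}

```text
time_s: 13.53
position: [0.5231, -0.09, 0.1977]
eef_rot: [[0.935, 0.195, 0.297], [0.178, -0.98, 0.083], [0.307, -0.025, -0.951]]
wrist_force: [0.9, 0.4, -1.6]
finger_gap: 0.0134
gripper_force: 44.9
```

Call:
{"method": "send_rows", "body": {
  "plan": [
    [[-0.004,0.0213,-0.0285],[-0.0026,-0.0322,-0.005],0],
    [[-0.004,0.0213,-0.0285],[-0.0026,-0.0322,-0.015],0],
    [[-0.004,0.0213,-0.0285],[-0.0026,-0.0322,-0.015],0],
    [[-0.004,0.0213,-0.0285],[-0.0026,-0.0322,-0.015],0],
    [[-0.004,0.0213,-0.0285],[-0.0026,-0.0322,-0.015],0],
    [[-0.004,0.0213,-0.0285],[-0.0026,-0.0322,-0.015],0],
    [[-0.004,0.0213,-0.0285],[-0.0026,-0.0322,-0.015],0],
    [[-0.004,0.0213,-0.0285],[-0.0026,-0.0322,-0.015],0],
    [[0,0,0],[0,0,0],0],
    [[0,0,0],[0,0,0],0]
  ]
}}

```text
time_s: 14.37
position: [0.5019, -0.3475, 0.0854]
eef_rot: [[0.99, -0.037, 0.137], [-0.037, -0.999, 0.002], [0.137, -0.007, -0.991]]
wrist_force: [-0.3, -0.1, -1.6]
finger_gap: 0.0136
gripper_force: 44.9
```

```bash
python3 - <<'E'
from h import *
s=get_state()
R0=np.array([[0.99,-0.034,0.139],[-0.035,-0.999,0.002],[0.139,-0.007,-0.99]])
print(s["position"],"rot",R.from_matrix(R0@s["eef_rot"].T).as_rotvec().round(3),"shift",(np.array([.5026,-.3458,.0325])-s["position"]).round(4))
E
```

```text
[ 0.50190484 -0.3475399   0.08535225] rot [-0.    -0.002  0.002] shift [ 0.0007  0.0017 -0.0529]
```

Call:
{"method": "send_rows", "body": {
  "plan": [
    [[0,0,0],[0.0002,0.0005,-0.017],0],
    [[0,0,0],[0.0002,0.0005,-0.017],0],
    [[0,0,0],[0.0002,0.0005,-0.012],0],
    [[0,0,0],[0,0,-0.006],0],
    [[0,0,0],[0,0,-0.001],0],
    [[0,0,0],[0,0,0],0],
    [[0,0,0],[0,0,0],40],
    [[0,0,0],[0,0,0],40],
    [[0,0,0],[0,0,0],40],
    [[0,0,0],[0,0,0],40]
  ]
}}

```text
time_s: 15.2
position: [0.5037, -0.3456, 0.0348]
eef_rot: [[0.989, -0.035, 0.141], [-0.035, -0.999, 0.0], [0.141, -0.005, -0.99]]
wrist_force: [-0.5, 0.3, -0.8]
finger_gap: 0.0326
gripper_force: 0.0
```

Call:
{"method": "send_rows", "body": {
  "plan": [
    [[0,0.05,0],[-0.0015,0,0.0008],40],
    [[0,0.05,0],[-0.0015,0,0.0008],40],
    [[0,0.05,0],[-0.0015,0,0.0008],40],
    [[0,0.05,0],[-0.0015,0,0.0008],40],
    [[0,0.05,0],[-0.0015,0,0.0008],40],
    [[0,0.046,0],[-0.0015,0,0.0005],40],
    [[0,0,0],[0,0,0],40],
    [[0,0,0],[0,0,0],40]
  ]
}}

```text
time_s: 15.87
position: [0.4946, -0.3453, 0.0381]
eef_rot: [[0.987, -0.035, -0.155], [-0.035, -0.999, 0.001], [-0.154, 0.004, -0.988]]
wrist_force: [0.4, -0.2, -0.3]
finger_gap: 0.035
gripper_force: 0.0
```

```bash
python3 look.py l w10
```

```text
pos [ 0.4946 -0.3453  0.0381] yaw -2.02 R [[0.987, -0.035, -0.155], [-0.035, -0.999, 0.001], [-0.154, 0.004, -0.988]] q [-0.26  0.49 -0.28  0.05 -0.95  1.77] [ 0.4 -0.2 -0.3] 15.8667
cup_l_eye [([254.8, 143.9], 0.98, [0.5525, -0.3458])]
cup_l [([442.3, 277.0], 0.95, [0.4225, -0.4965]), ([259.9, 259.9], 0.55, [0.4459, -0.3454])]
cup_l_grip [([257.8, 209.4], 0.91, [0.5137, -0.346]), ([258.5, 260.9], 0.73, [0.4766, -0.3452])]
```

Call:
{"method": "send_rows", "body": {
  "plan": [
    [[0,0,0],[0,0,-0.002],40],
    [[0,0,0],[0,0,0],0],
    [[0,0,0],[0,0,0],0],
    [[0,0,0],[0,0,0],0],
    [[0,0,0],[0,0,0],0],
    [[0,0,0],[0,0,0],0],
    [[0,0,0],[0,0,0],0]
  ]
}}

```text
time_s: 16.65
position: [0.4942, -0.3455, 0.0366]
eef_rot: [[0.987, -0.035, -0.155], [-0.035, -0.999, 0.001], [-0.155, 0.005, -0.988]]
wrist_force: [0.1, -0.1, 0.2]
finger_gap: 0.0132
gripper_force: 45.0
```

Call:
{"method": "send_rows", "body": {
  "plan": [
    [[0,0,0],[0,0,0.02],0],
    [[0,0,0],[0,0,0.04],0],
    [[0,0,0],[0,0,0.04],0],
    [[0,0,0],[0,0,0],0],
    [[0,0,0],[0,0,0],0]
  ]
}}

```text
time_s: 17.07
position: [0.4959, -0.3459, 0.1391]
eef_rot: [[0.988, -0.035, -0.15], [-0.035, -0.999, -0.001], [-0.15, 0.006, -0.989]]
wrist_force: [0.9, -0.2, -2.6]
finger_gap: 0.0133
gripper_force: 45.0
```

```bash
cat > grasp.py <<'E'
from plan import *
# grasp.py cup tilt_deg(+ = body towards eye) dist z0 out : set held.json from model, refine x,y by the networks
c,t,dist,z0=sys.argv[1],np.radians(float(sys.argv[2])),float(sys.argv[3]),float(sys.argv[4])
ca,a=np.cos(t),-np.sin(t)
Rc=np.array([[ca,0,a],[0,-1,0],[a,0,-ca]]).T
e=np.array([0,0,-z0])+dist*Rc[:,0]
K,T=camera_params("wrist")["mtx"],camera_params("wrist")["tool_from_camera"]
im=camera("wrist");cv2.imwrite(f"pics/{sys.argv[5]}.png",im)
u=proj("",e,(K,T));print("model e",e.round(4),"px",u.round(1))
for n in ("_eye",):
    for d in landmark_of("wrist",f"cup_{c}{n}")[:2]:
        px=d["centre"]+np.array([3,-2.5]);o,r=ray("",px,(K,T));x=o+r*(e[2]-o[2])/r[2];print("net",d["centre"].round(1),round(d["score"],2),"-> tool",x.round(4))
print([(d["extent"],round(d["score"],2)) for d in boxes_of("wrist",f"cup_{c}")][:4])
# ring hole: contour with hole near u
top=proj("",e+.014*Rc[:,0],(K,T));print("model ring top px",top.round(1))
json.dump(dict(Rc=Rc.tolist(),e=e.tolist()),open("held.json","w"))
E
python3 grasp.py l 8.9 .057 .003 w11; python3 plan.py .14 .002 0 0
```

```text
model e [ 0.0563  0.     -0.0118] px [257.6 145.8]
F [-0.8 -0.  -1.6] gap 0.0136 17.1667 q [-0.26  0.39 -0.18  0.04 -1.15  1.78] eye in hook [-0.2682 -0.4668  0.1696]
rotvec [ 0.157 -0.775  0.439] shift [0.0492 0.5118 0.0652]
0.039 target [0.5845 0.1857 0.111 ] pitched [0.5845 0.1857 0.111 ]
0.07 target [0.5712 0.1797 0.1384] pitched [0.5712 0.1797 0.1384]
0.1 target [0.5584 0.1739 0.1649] pitched [0.5584 0.1739 0.1649]Traceback (most recent call last):
  File "grasp.py", line 12, in <module>
    px=d["centre"]+np.array([3,-2.5]);o,r=ray("",px,(K,T));x=o+r*(e[2]-o[2])/r[2];print("net",d["centre"].round(1),round(d["score"],2),"-> tool",x.round(4))
                                                                                              ^^^^^^^^^^^^^^^^^
AttributeError: 'list' object has no attribute 'round'. Did you mean: 'count'?
```

```bash
sed -i 's/d\["centre"\].round(1)/np.round(d["centre"],1)/' grasp.py; python3 grasp.py l 8.9 .057 .003 w11; python3 plan.py .14 .002 0 0
python3 - <<'E'
import cv2
im=cv2.imread('pics/w11.png')
# hole: print row profile of brightness through ring
g=cv2.cvtColor(im,cv2.COLOR_BGR2GRAY)
print(g[105:185:2,257].tolist());print([g[r,225:295:2].tolist() for r in (143,)])
E
```

```text
model e [ 0.0563  0.     -0.0118] px [257.6 145.8]
net [255.2 145.7] 0.74 -> tool [ 0.0576  0.0003 -0.0118]
[([352.9, 158.2, 510.5, 249.3], 0.92), ([0.0, 32.8, 101.0, 156.2], 0.57), ([230.6, 113.3, 285.8, 307.0], 0.56)]
model ring top px [257.6 118.2]
F [-0.7  0.  -1.6] gap 0.0133 17.3167 q [-0.26  0.39 -0.18  0.04 -1.15  1.78] eye in hook [-0.2562 -0.471   0.1733]
rotvec [ 0.1   -0.486  0.452] shift [0.0398 0.5071 0.065 ]
0.039 target [0.5747 0.1809 0.1098] pitched [0.5747 0.1809 0.1098]
0.07 target [0.5614 0.1749 0.1372] pitched [0.5614 0.1749 0.1372]
0.1 target [0.5486 0.1691 0.1637] pitched [0.5486 0.1691 0.1637]
[220, 220, 221, 222, 224, 180, 119, 125, 130, 130, 129, 129, 130, 154, 217, 221, 219, 219, 218, 218, 219, 218, 220, 219, 222, 219, 149, 120, 118, 126, 132, 131, 131, 131, 131, 129, 130, 131, 128, 129]
[[241, 239, 233, 136, 131, 130, 131, 131, 128, 191, 237, 236, 236, 236, 224, 220, 218, 217, 219, 219, 220, 220, 221, 220, 187, 123, 132, 133, 130, 131, 130, 122, 120, 118, 120]]
```

The pixel profile puts the hole centre at (258,144.3), so e_x is about 0.057. Going to the hook.

Call:
{"method": "send_rows", "body": {
  "plan": [
    [[0.0063,-0.0304,0.0283],[0.0024,0.0317,0.0082],0],
    [[0.0063,-0.0304,0.0283],[0.0024,0.0317,0.0082],0],
    [[0.0063,-0.0304,0.0283],[0.0024,0.0317,0.0082],0],
    [[0.0063,-0.0304,0.0283],[0.0024,0.0317,0.0082],0],
    [[0.0063,-0.0304,0.0283],[0.0024,0.0317,0.0082],0],
    [[0.0063,-0.0304,0.0283],[0.0024,0.0317,0.0082],0],
    [[0.0063,-0.0304,0.0283],[0.0024,0.0317,0.0082],0],
    [[0.0063,-0.0304,0.0283],[0.0024,0.0317,0.0082],0]
  ]
}}

```text
time_s: 17.98
position: [0.5128, -0.0904, 0.2015]
eef_rot: [[0.977, 0.195, 0.083], [0.192, -0.98, 0.043], [0.09, -0.027, -0.996]]
wrist_force: [0.4, 1.1, -1.5]
finger_gap: 0.0131
gripper_force: 45.0
```

Call:
{"method": "send_rows", "body": {
  "plan": [
    [[0.0063,-0.0304,0.0283],[0.0024,0.0317,0],0],
    [[0.0063,-0.0304,0.0283],[0.0024,0.0317,0],0],
    [[0.0063,-0.0304,0.0283],[0.0024,0.0317,0],0],
    [[0.0063,-0.0304,0.0283],[0.0024,0.0317,0],0],
    [[0.0063,-0.0304,0.0283],[0.0024,0.0317,0],0],
    [[0.0063,-0.0304,0.0283],[0.0024,0.0317,0],0],
    [[0.0063,-0.0304,0.0283],[0.0024,0.0317,0],0],
    [[0.0063,-0.0304,0.0283],[0.0024,0.0317,0],0],
    [[0,0,0],[0,0,0],0]
  ]
}}

```text
time_s: 18.73
position: [0.532, 0.1652, 0.2011]
eef_rot: [[0.857, 0.418, 0.301], [0.395, -0.908, 0.137], [0.331, 0.001, -0.944]]
wrist_force: [0.3, -0.1, -0.4]
finger_gap: 0.0135
gripper_force: 45.0
```

```bash
python3 - <<'E'
import json
d=json.load(open("held.json"));d["e"]=[.0572,.0003,-.0118];json.dump(d,open("held.json","w"))
E
python3 see.py w12; python3 plan.py .125 .002 0 0|head -2
```

```text
pred tip [263.7 127.6] bend [263.4 128.5] mid [262.7 117.4] foot [262.1 107.7]
pred eye [258.3 143.6]
hook_tip [([261.0, 127.0], 0.56)]
hook [([257.4, 106.3], 0.81)]
cup_l_eye [([254.2, 151.1], 0.64), ([258.5, 129.2], 0.45)]
F [ 0.2  0.  -2. ] gap 0.0132 18.9333 q [ 0.71 -0.01 -0.62  0.15 -0.64  1.18] eye in hook [ 0.0024 -0.0006  0.1417]
rotvec [0.    0.001 0.   ] shift [ 0.0065  0.0037 -0.0148]
```

Call:
{"method": "send_rows", "body": {
  "plan": [
    [[0,0,0],[0.0016,0.0021,-0.0046],0],
    [[0,0,0],[0.0016,0.002,-0.0046],0],
    [[0,0,0],[0.0022,0.001,-0.0046],0],
    [[0,0,0],[0.0022,0.001,-0.0046],0],
    [[0,0,0],[0.0022,0.001,-0.0046],0],
    [[0,0,0],[0.0022,0.001,-0.0046],0],
    [[0,0,0],[0.0022,0.001,-0.0046],0],
    [[0,0,0],[0.0022,0.001,-0.0046],0],
    [[0,0,0],[0,0,0],0]
  ]
}}

```text
time_s: 19.68
position: [0.549, 0.1717, 0.164]
eef_rot: [[0.86, 0.413, 0.3], [0.39, -0.911, 0.135], [0.329, 0.001, -0.944]]
wrist_force: [0.1, 0.6, -1.7]
finger_gap: 0.0133
gripper_force: 45.0
```

```bash
python3 - <<'E'
import json
s=json.load(open("stand.json"));s[0]-=.0006;s[1]+=.0014;json.dump(s,open("stand.json","w"))
E
python3 see.py w13; python3 plan.py .055 0 0 0|head -2; python3 tri.py l
python3 - <<'E'
import cv2
im=cv2.imread('pics/w13.png')[100:190,210:310]
g=cv2.cvtColor(im,cv2.COLOR_BGR2HSV)[:,:,1]
for r in range(0,90,4): print(''.join('#' if v<60 else '.' for v in g[r,::2]))
E
```

```text
pred tip [259.2 143.1] bend [259.2 142.8] mid [259.1 126.7] foot [259.  113.5]
pred eye [258.3 143.6]
hook_tip [([260.1, 143.2], 0.61)]
hook [([257.6, 111.1], 0.85)]
cup_l_eye [([254.4, 150.5], 0.61)]
F [-0.5 -0.3 -1.5] gap 0.0131 19.8833 q [ 0.7   0.06 -0.65  0.18 -0.54  1.16] eye in hook [0.0031 0.0006 0.1009]
rotvec [-0.001  0.003 -0.   ] shift [ 0.0173  0.0072 -0.0418]
cup_l_eye top [121.6 160.4] pred [119.3 157. ] 0.97
cup_l_eye side [230.8 307.7] pred [229.2 304.8] 0.78
cup_l_eye wrist [254.8 147.1] pred [258.3 143.6] 0.68
  tri [0.5923 0.1923 0.1827] exp [0.5948 0.1924 0.1955] tool [ 0.0508 -0.0006 -0.0005] hookframe [-0.0049  0.0015  0.0907]
cup_l top [139.4 198.9] pred [141.1 193.9] 0.61
cup_l side [267.5 311.7] pred [267.6 312.5] 0.59
cup_l wrist [261.3 263.6] pred [258.4 266.2] 0.79
  tri [0.5186 0.1594 0.1078] exp [0.5217 0.1591 0.1082] tool [-0.0501 -0.0012  0.0436] hookframe [-0.1114  0.0021  0.0624]
hook_tip top [117.9 158.3] pred [119.4 157. ] 0.56
hook_tip side [226.3 303.6] pred [229.4 303.8] 0.66
hook_tip wrist [260.8 141.8] pred [259.5 143.9] 0.65
  tri [0.5954 0.
[... 576 characters left out ...]
######..#######..#########...........
..........#######...########....#######...........
...........######....#######....#######...........
...........######...............#######...........
...........########...........#########...........
...........##########.......###########...........
............##########################............
..............#####################...............
................#################.................
..................#############...................
..................#############...................
..................#############...................
..................#############...................
..................#############...................
```

The mask shows the tip inside the ring, laterally centred. Going down.

Call:
{"method": "send_rows", "body": {
  "plan": [
    [[0,0,0],[0.0019,0.0008,-0.0046],0],
    [[0,0,0],[0.0019,0.0008,-0.0046],0],
    [[0,0,0],[0.0019,0.0008,-0.0046],0],
    [[0,0,0],[0.0019,0.0008,-0.0046],0],
    [[0,0,0],[0.0019,0.0008,-0.0046],0],
    [[0,0,0],[0.0019,0.0008,-0.0046],0],
    [[0,0,0],[0.0019,0.0008,-0.0046],0],
    [[0,0,0],[0.0019,0.0008,-0.0046],0],
    [[0,0,0],[0.0019,0.0008,-0.0046],0],
    [[0,0,0],[0,0,0],0]
  ]
}}

```text
time_s: 21.32
position: [0.566, 0.1789, 0.1227]
eef_rot: [[0.86, 0.413, 0.3], [0.391, -0.911, 0.135], [0.329, 0.001, -0.944]]
wrist_force: [-0.4, -0.2, -2.2]
finger_gap: 0.0133
gripper_force: 45.0
```

```bash
python3 see.py w14; python3 plan.py .039 0 0 0|head -2
```

```text
pred tip [258.1 169.6] bend [258.1 166. ] mid [258.2 139.7] foot [258.3 120.6]
pred eye [258.3 143.6]
hook_tip [([257.8, 168.6], 0.69)]
hook [([256.8, 119.1], 0.57)]
cup_l_eye [([254.8, 148.5], 0.76)]
F [ 0.3 -0.7 -0.3] gap 0.0135 21.5167 q [ 0.69  0.14 -0.68  0.21 -0.43  1.14] eye in hook [0.     0.0001 0.0557]
rotvec [-0.001  0.003 -0.   ] shift [ 0.007   0.0031 -0.0146]
```

Call:
{"method": "send_rows", "body": {
  "plan": [
    [[0,0,0],[0.0016,0.0007,-0.0033],0],
    [[0,0,0],[0.0016,0.0007,-0.0033],0],
    [[0,0,0],[0.0016,0.0007,-0.0033],0],
    [[0,0,0],[0.0014,0.0006,-0.0027],0],
    [[0,0,0],[0.0003,0.0001,-0.0007],0],
    [[0,0,0],[0.0003,0.0001,-0.0007],0],
    [[0,0,0],[0,0,0],0]
  ]
}}

```text
time_s: 22.1
position: [0.5729, 0.1819, 0.1096]
eef_rot: [[0.86, 0.413, 0.3], [0.39, -0.911, 0.136], [0.33, 0.0, -0.944]]
wrist_force: [-0.0, 0.7, -1.2]
finger_gap: 0.0134
gripper_force: 45.0
```

```bash
python3 plan.py .038 0 0 0|head -2
```

```text
F [-0.   0.7 -1.2] gap 0.0134 22.1 q [ 0.68  0.18 -0.68  0.22 -0.39  1.13] eye in hook [-0.0004 -0.0002  0.0394]
rotvec [-0.001  0.003 -0.   ] shift [ 0.0008  0.0006 -0.001 ]
```

Call:
{"method": "send_rows", "body": {
  "plan": [
    [[0,0,0],[0.0004,0.0002,-0.0009],0],
    [[0,0,0],[0,0,0],0]
  ]
}}

```text
time_s: 22.27
position: [0.5734, 0.1822, 0.1092]
eef_rot: [[0.859, 0.413, 0.301], [0.39, -0.911, 0.136], [0.33, 0.0, -0.944]]
wrist_force: [-0.8, -0.3, 0.1]
finger_gap: 0.0135
gripper_force: 45.0
```

Call:
{"method": "send_rows", "body": {
  "plan": [
    [[0,0,0],[0.0004,0.0002,-0.0009],0],
    [[0,0,0],[0,0,0],0]
  ]
}}

```text
time_s: 22.43
position: [0.574, 0.1825, 0.1091]
eef_rot: [[0.859, 0.414, 0.302], [0.39, -0.91, 0.137], [0.331, 0.0, -0.944]]
wrist_force: [-6.1, -1.4, 8.8]
finger_gap: 0.0134
gripper_force: 45.0
```

Call:
{"method": "send_rows", "body": {
  "plan": [
    [[0,0,0],[-0.0003,-0.0001,0.0006],0],
    [[0,0,0],[0,0,0],30],
    [[0,0,0],[0,0,0],30],
    [[0,0,0],[0,0,0],30],
    [[0,0,0],[0,0,0],30],
    [[0,0,0],[-0.004,-0.0018,0.0085],30],
    [[0,0,0],[-0.008,-0.0036,0.016],30],
    [[0,0,0],[-0.01,-0.0045,0.021],30],
    [[0,0,0],[-0.01,-0.0045,0.021],30],
    [[0,0,0],[-0.01,-0.0045,0.021],30]
  ]
}}

```text
time_s: 23.27
position: [0.5306, 0.1629, 0.1974]
eef_rot: [[0.86, 0.413, 0.3], [0.39, -0.911, 0.136], [0.33, 0.0, -0.944]]
wrist_force: [0.5, 0.6, 0.8]
finger_gap: 0.0265
gripper_force: 0.0
```

```bash
cat > hung.py <<'E'
from plan import *
# hung cup: eye and origin as seen by wrist vs where they should be
c,h=sys.argv[1],float(sys.argv[2]); s=get_state();H=hookT(*json.load(open("stand.json")));ze={'l':.039,'m':.042,'s':.045}[c]
for k in ("wrist","side","top"):
    W=wfc(k,s);im=camera(k);cv2.imwrite(f"pics/hung_{c}_{k}.png",im)
    for n,v in ((f"cup_{c}_eye",(0,0,h)),(f"cup_{c}",(-.112,0,h-ze))):
        u=proj("",(H@np.r_[v,1])[:3],W);print(k,n,"exp",u.round(1),[(np.round(d["centre"],1).tolist(),round(d["score"],2)) for d in landmark_of(k,n) if np.hypot(*(d["centre"]-u))<40])
E
python3 hung.py l .039
cat > go.py <<'E'
from plan import *
# go.py x y z yaw_deg tilt_deg : delta to pose over a lying cup (tool x along yaw, tilt + = body towards eye)
x,y,z,yaw,t=map(float,sys.argv[1:]);s=get_state()
Rt=(R.from_euler('z',yaw,degrees=True)*R.from_euler('y',t,degrees=True)).as_matrix()@np.diag([1,-1,-1])
print(s["time_s"],s["position"].round(4),"rot",R.from_matrix(Rt@s["eef_rot"].T).as_rotvec().round(3),"shift",(np.array([x,y,z])-s["position"]).round(4))
E
python3 go.py .606 -.149 .15 15 0
```

```text
wrist cup_l_eye exp [258.6 110.8] [([258.9, 118.0], 0.84)]
wrist cup_l exp [258.5 207.4] [([260.4, 206.6], 0.77)]
side cup_l_eye exp [219.3 322.8] [([221.2, 324.0], 0.84), ([237.9, 325.8], 0.48)]
side cup_l exp [257.3 328.6] [([258.6, 329.9], 0.55), ([227.3, 304.6], 0.25)]
top cup_l_eye exp [122.  151.7] [([122.1, 153.2], 0.7)]
top cup_l exp [142.6 187.3] [([143.9, 189.5], 0.75), ([131.5, 171.0], 0.17)]
23.7167 [0.5312 0.1631 0.1952] rot [-0.112  0.316 -0.163] shift [ 0.0748 -0.3121 -0.0452]
```

L is hung as expected. On to M.

Call:
{"method": "send_rows", "body": {
  "plan": [
    [[-0.012,0.04,-0.018],[0,-0.036,0.003],45],
    [[-0.012,0.04,-0.018],[0,-0.036,0],45],
    [[-0.012,0.04,-0.018],[0.01,-0.036,0],45],
    [[-0.012,0.04,-0.018],[0.013,-0.036,-0.006],45],
    [[-0.012,0.04,-0.018],[0.013,-0.036,-0.01],45],
    [[-0.012,0.04,-0.018],[0.013,-0.036,-0.01],45],
    [[-0.013,0.04,-0.018],[0.013,-0.036,-0.01],45],
    [[-0.013,0.036,-0.018],[0.013,-0.036,-0.012],45],
    [[-0.013,0,-0.018],[0,-0.024,0],45],
    [[0,0,0],[0,0,0],45]
  ]
}}

```text
time_s: 24.55
position: [0.6059, -0.1527, 0.1475]
eef_rot: [[0.968, 0.252, -0.004], [0.252, -0.968, 0.004], [-0.003, -0.004, -1.0]]
wrist_force: [-0.3, 1.0, 0.4]
finger_gap: 0.0399
gripper_force: 0.0
```

```bash
python3 look.py m w15; python3 - <<'E'
from h import *
print([(np.round(d["extent"],1).tolist(),round(d["score"],2)) for d in boxes_of("wrist","cup_m")])
im=cv2.imread('pics/w15.png')[90:270,190:330]
g=cv2.cvtColor(im,cv2.COLOR_BGR2GRAY)
for r in range(0,180,5): print(90+r,''.join('.:+#'[3-min(3,int(v)//60)] for v in g[r,::2]))
E
```

```text
pos [ 0.6059 -0.1527  0.1475] yaw 14.6 R [[0.968, 0.252, -0.004], [0.252, -0.968, 0.004], [-0.003, -0.004, -1.0]] q [ 0.06  0.34 -0.2  -0.   -1.03  1.77] [-0.3  1.   0.4] 24.55
cup_m_eye [([262.0, 124.4], 0.92, [0.665, -0.1405]), ([76.9, 235.9], 0.4, [0.5103, 0.0135])]
cup_m [([251.4, 222.3], 0.91, [0.5525, -0.1579]), ([465.3, 122.8], 0.57, [0.7179, -0.3464])]
cup_m_grip [([263.0, 165.5], 0.8, [0.6287, -0.1511])]
[([53.9, 186.1, 88.4, 312.3], 0.79), ([224.2, 107.5, 290.4, 250.0], 0.6), ([434.3, 372.7, 455.3, 380.7], 0.59), ([424.9, 45.0, 512.0, 191.4], 0.33)]
90 .........::......::+++++:.............................................
95 ...::::....:::::::++++++:.............................................
100 :::::::.......:::++++++:..............................................
105 ::::::::..............................................................
110 :::::::::::::::.::::::................................................
115 ::::.::::::::::::::::::::...................::::::....................
120 :::::.:.::::::::::.:::::::...............:...:+++++++:................
125 :::::::
[... 1463 characters left out ...]
++++:::::::::::::::::::::
225 ::::::::::::::+###..++++++++++:.......++++++++++++:+###::::::::::::::+
230 :::::::::::::+####:++++++++++:........:+++++++++++:#####:::::::::::::+
235 ::::::::::::+#####++++++++++++........:++++++++++++#####+::::::::::::+
240 +::::::::::+######++++++++++++:........:+++++++++++######+:::::::::::#
245 +:::::::::+#######++++++++++++++:.......++++++++++:#######+:::::::::+:
250 +:::::::::########::++++++++++++++++::+++++++++++::########+::::::::++
255 ####++++++++++++++++++++++++++++++++++++++++++++++++++++++++++++++++++
260 ++++++++++++++++++++++++++++++++++++++++++++++++++++++++++++++++++++++
265 +++++++++++++:::::::::::::::::::::::::::::::::::::::::::::::::::::::::
```

Call:
{"method": "send_rows", "body": {
  "plan": [
    [[-0.002,0.0144,-0.019],[0.0024,0.0008,-0.016],45],
    [[-0.002,0.0144,-0.019],[0.0024,0.0008,-0.016],45],
    [[-0.002,0.0144,-0.019],[0.0024,0.0008,-0.016],45],
    [[-0.002,0.0144,-0.019],[0.0024,0.0008,-0.016],45],
    [[-0.002,0.0144,-0.019],[0.0024,0.0008,-0.016],45],
    [[-0.002,0.0144,-0.02],[0.0022,0.0008,-0.012],45],
    [[0,0,0],[0,0,0],45],
    [[0,0,0],[0,0,0],45]
  ]
}}

```text
time_s: 25.47
position: [0.6206, -0.1432, 0.059]
eef_rot: [[0.986, 0.145, -0.085], [0.145, -0.989, -0.002], [-0.085, -0.01, -0.996]]
wrist_force: [0.4, -0.4, 0.9]
finger_gap: 0.0393
gripper_force: 0.0
```

```bash
python3 look.py m w16; python3 go.py .62 -.148 .04 8 5; python3 - <<'E'
import cv2
im=cv2.imread('pics/w16.png');cv2.imwrite('pics/w16c.png',cv2.resize(im[60:300,130:390],None,fx=2.3,fy=2.3,interpolation=2))
E
```

```text
pos [ 0.6206 -0.1432  0.059 ] yaw 8.38 R [[0.986, 0.145, -0.085], [0.145, -0.989, -0.002], [-0.085, -0.01, -0.996]] q [ 0.08  0.49 -0.2  -0.01 -0.97  1.64] [ 0.4 -0.4  0.9] 25.4667
cup_m_eye [([263.7, 155.4], 0.91, [0.6666, -0.1399])]
cup_m [([269.1, 267.5], 0.67, [0.5566, -0.1619])]
cup_m_grip [([266.3, 214.9], 0.65, [0.6274, -0.1477])]
25.6667 [ 0.6211 -0.1438  0.0606] rot [-0.01   0.004 -0.005] shift [-0.0011 -0.0042 -0.0206]
```

View pics/w16c.png

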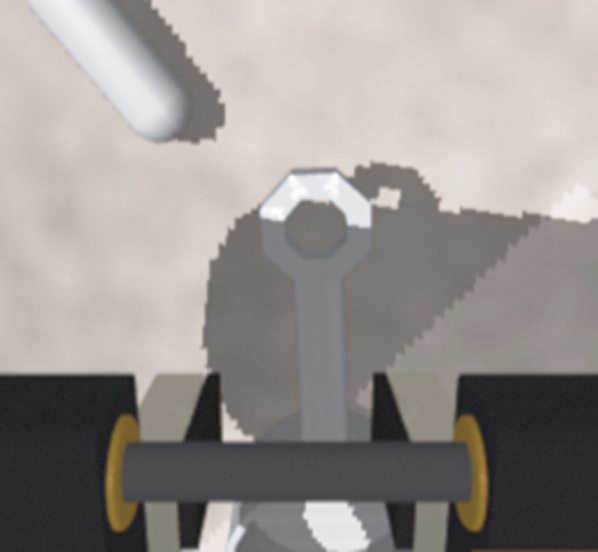

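The hole centre is at crop (317,227), i.e. pixel (268,159), with the handle running down from it between the fingers. The handle is about 6 mm right of mid-grip. The whisk handle at upper left is clear.

Call:
{"method": "send_rows", "body": {
  "plan": [
    [[0,0,0.01],[-0.001,-0.0035,-0.007],45],
    [[0,0,0.01],[-0.001,-0.0035,-0.007],45],
    [[0,0,0],[0,0,-0.006],45],
    [[0,0,0],[0,0,0],0],
    [[0,0,0],[0,0,0],0],
    [[0,0,0],[0,0,0],0],
    [[0,0,0],[0,0,0],0],
    [[0,0,0],[0,0,0],0],
    [[0,0,0],[0,0,0],0],
    [[0,0,0],[0,0,0],0]
  ]
}}

```text
time_s: 26.5
position: [0.6188, -0.1508, 0.0394]
eef_rot: [[0.983, 0.163, -0.084], [0.164, -0.987, -0.004], [-0.083, -0.01, -0.996]]
wrist_force: [0.5, 0.4, 1.2]
finger_gap: 0.0137
gripper_force: 44.9
```

Call:
{"method": "send_rows", "body": {
  "plan": [
    [[0,0,0],[0,0,0.02],0],
    [[0,0,0],[0,0,0.04],0],
    [[0,0,0],[0,0,0.04],0],
    [[0,0,0],[0,0,0.04],0],
    [[0,0,0],[0,0,0],0],
    [[0,0,0],[0,0,0],0]
  ]
}}

```text
time_s: 27.0
position: [0.6202, -0.1508, 0.1824]
eef_rot: [[0.983, 0.163, -0.078], [0.164, -0.987, -0.004], [-0.078, -0.009, -0.997]]
wrist_force: [-0.4, 0.4, -2.4]
finger_gap: 0.0133
gripper_force: 44.9
```

```bash
cat > hole.py <<'E'
from plan import *
# hole.py png : profiles through the ring of the picture (run lengths of dissimilar grey)
g=cv2.cvtColor(cv2.imread(f"pics/{sys.argv[1]}.png"),cv2.COLOR_BGR2GRAY)
for r in range(110,200,3): print(r,''.join('.:+#'[3-min(3,int(v)//60)] for v in g[r,222:296:2]))
E
python3 grasp.py m 5 .046 .0015 w17; python3 hole.py w17; python3 plan.py .14 .002 0 0|head -2
```

```text
model e [ 0.0458  0.     -0.0055] px [257.7 163.5]
net [255.8 158.7] 0.91 -> tool [ 0.0498  0.0006 -0.0055]
net [256.  223.9] 0.19 -> tool [ 0.0119  0.0007 -0.0055]
[([229.6, 135.7, 282.0, 306.2], 0.97), ([444.2, 301.8, 468.5, 313.2], 0.7), ([0.7, 192.2, 4.4, 218.2], 0.65)]
model ring top px [257.7 137.8]
110 .....................................
113 .....................................
116 .....................................
119 .....................................
122 .....................................
125 .....................................
128 .....................................
131 .....................................
134 ............::::::::::::.............
137 ........................:............
140 .........:...............::..........
143 ...........................::........
146 ......:......................:.......
149 .....:........................:......
152 .....................................
155 .....................................
158 ..........:.........................:
161 .....::+:::.........................:
164 .....:::::+..............:.:::.....::
167 .....:::::++:...........++:::::...:::
170 .....:::::+++:........:+++:::::...:::
173 .....:::::::+++::::::+++:::::::...:::
176 ......::::::::+++++++++:::::::....:::
179 .......:::::::::::::::::::::......:::
182 .........::::::::::::::::::......::::
185 ...........::::::::::::::.........:::
188 ............:::::::::::::.........:::
191 ............:::::::::::+:.........:::
194 ............:::::::::::::..........::
197 ............:::::::::::::..........::
F [-0.5 -0.2 -1.4] gap 0.0134 27.15 q [ 0.07  0.38 -0.07 -0.   -1.2   1.67] eye in hook [-0.0719 -0.3332  0.1225]
rotvec [ 0.132 -0.471  0.254] shift [-0.0766  0.3179  0.0287]
```

Call:
{"method": "send_rows", "body": {
  "plan": [
    [[0.011,-0.0392,0.0212],[-0.0066,0.0265,0.006],0],
    [[0.011,-0.0392,0.0212],[-0.0066,0.0265,0.006],0],
    [[0.011,-0.0392,0.0212],[-0.0066,0.0265,0.006],0],
    [[0.011,-0.0392,0.0212],[-0.0066,0.0265,0.006],0],
    [[0.011,-0.0392,0.0212],[-0.0066,0.0265,0.005],0],
    [[0.011,-0.0392,0.0212],[-0.0066,0.0265,0],0],
    [[0.011,-0.0392,0.0212],[-0.0066,0.0265,0],0],
    [[0.011,-0.0392,0.0212],[-0.0066,0.0265,0],0],
    [[0.011,-0.0392,0.0212],[-0.0066,0.0265,0],0],
    [[0.011,-0.0392,0.0212],[-0.0066,0.0265,0],0]
  ]
}}

```text
time_s: 27.98
position: [0.5514, 0.1151, 0.2067]
eef_rot: [[0.881, 0.375, 0.29], [0.353, -0.927, 0.128], [0.316, -0.01, -0.949]]
wrist_force: [0.4, -0.1, 0.1]
finger_gap: 0.0136
gripper_force: 44.9
```

Call:
{"method": "send_rows", "body": {
  "plan": [
    [[0.011,-0.0392,0.0212],[-0.0066,0.0265,0],0],
    [[0.011,-0.0392,0.0212],[-0.0066,0.0265,0],0],
    [[0,0,0],[0,0,0],0],
    [[0,0,0],[0,0,0],0]
  ]
}}

```text
time_s: 28.32
position: [0.5375, 0.1674, 0.2063]
eef_rot: [[0.838, 0.416, 0.355], [0.384, -0.909, 0.16], [0.389, 0.002, -0.921]]
wrist_force: [-0.0, -0.2, -1.5]
finger_gap: 0.0135
gripper_force: 44.9
```

```bash
python3 - <<'E'
import json
d=json.load(open("held.json"));d["e"]=[.0481,.0003,-.0055];json.dump(d,open("held.json","w"))
E
sed -i 's/"cup_l_eye"): print/"cup_m_eye"): print/' see.py
python3 see.py w18; python3 plan.py .13 .002 0 0|head -2
```

```text
pred tip [260.5 141.1] bend [260.3 142.3] mid [260.1 132.5] foot [259.8 123.9]
pred eye [258.3 159.1]
hook_tip [([259.0, 142.6], 0.81)]
hook [([257.5, 124.1], 0.82)]
cup_m_eye [([258.3, 158.7], 0.57)]
F [-0.6  0.7 -1.2] gap 0.0132 28.5167 q [ 0.72 -0.04 -0.68  0.22 -0.55  1.11] eye in hook [ 0.0036 -0.0005  0.1415]
rotvec [0.    0.001 0.001] shift [ 0.0035  0.0021 -0.0109]
```

Call:
{"method": "send_rows", "body": {
  "plan": [
    [[0,0,0],[0.0012,0.0008,-0.0052],0],
    [[0,0,0],[0.0019,0.0012,-0.0045],0],
    [[0,0,0],[0.0022,0.001,-0.0045],0],
    [[0,0,0],[0.0022,0.001,-0.0045],0],
    [[0,0,0],[0.0022,0.001,-0.0045],0],
    [[0,0,0],[0.0022,0.001,-0.0045],0],
    [[0,0,0],[0.0022,0.001,-0.0045],0],
    [[0,0,0],[0.0022,0.001,-0.0045],0],
    [[0,0,0],[0.0022,0.001,-0.0045],0],
    [[0,0,0],[0,0,0],0]
  ]
}}

```text
time_s: 29.35
position: [0.5578, 0.1761, 0.1658]
eef_rot: [[0.838, 0.413, 0.356], [0.38, -0.911, 0.161], [0.391, 0.001, -0.92]]
wrist_force: [0.5, 0.1, -1.4]
finger_gap: 0.0133
gripper_force: 44.9
```

```bash
python3 see.py w19; python3 plan.py .06 .0005 0 0|head -2;python3 - <<'E'
import cv2
im=cv2.imread('pics/w19.png')[110:205,210:310]
g=cv2.cvtColor(im,cv2.COLOR_BGR2HSV)[:,:,1]
for r in range(0,95,4): print(110+r,''.join('#' if v<60 else '.' for v in g[r,::2]))
E
```

```text
pred tip [259.8 160.1] bend [259.6 160. ] mid [259.4 144.9] foot [259.2 132.5]
pred eye [258.3 159.1]
hook_tip []
hook [([256.5, 132.8], 0.58)]
cup_m_eye [([255.9, 157.6], 0.71)]
F [ 0.3  0.2 -1.2] gap 0.0133 29.55 q [ 0.7   0.05 -0.72  0.26 -0.43  1.08] eye in hook [0.0027 0.0008 0.0962]
rotvec [-0.     0.002 -0.   ] shift [ 0.014   0.0054 -0.0329]
110 ..................................................
114 ..................................................
118 ......................######......................
122 ...................###########....................
126 ..................##############..................
130 ..................##############..................
134 .................################.................
138 ................###################...............
142 ..............#####################...............
146 .............######################...............
150 ...........#########..###############.............
154 ..........###########################.............
158 ...........###########################............
162 ...........######..###################............
166 ...........######....#########.######.............
170 ...........########.#################.............
174 ...........##########################.............
178 .............######################...............
182 ...............##################.................
186 .................##############...................
190 ..................############....................
194 ..................############....................
198 ..................############....................
202 ..................############....................
```

Call:
{"method": "send_rows", "body": {
  "plan": [
    [[0,0,0],[0.002,0.0008,-0.0047],0],
    [[0,0,0],[0.002,0.0008,-0.0047],0],
    [[0,0,0],[0.002,0.0008,-0.0047],0],
    [[0,0,0],[0.002,0.0008,-0.0047],0],
    [[0,0,0],[0.002,0.0008,-0.0047],0],
    [[0,0,0],[0.002,0.0007,-0.0047],0],
    [[0,0,0],[0.002,0.0007,-0.0047],0],
    [[0,0,0],[0,0,0],0]
  ]
}}

```text
time_s: 30.22
position: [0.5717, 0.1813, 0.1327]
eef_rot: [[0.838, 0.413, 0.356], [0.38, -0.911, 0.16], [0.391, 0.001, -0.921]]
wrist_force: [0.2, -0.1, -1.0]
finger_gap: 0.0129
gripper_force: 44.9
```

```bash
python3 plan.py .053 .0 0 0|head -2; python3 - <<'E'
from plant import *
print(get_state()["moment"])
E
```

```text
F [ 0.2 -0.1 -1. ] gap 0.0129 30.2167 q [ 0.68  0.12 -0.75  0.32 -0.33  1.03] eye in hook [-0.0006 -0.0003  0.0587]
rotvec [0.001 0.    0.   ] shift [ 0.0028  0.0016 -0.0047]
[-0.72337672  1.44873568  0.03088705]
```

Now slowly until contact.

Call:
{"method": "send_rows", "body": {
  "plan": [
    [[0,0,0],[0.0012,0.0006,-0.002],0],
    [[0,0,0],[0.0012,0.0006,-0.002],0],
    [[0,0,0],[0.0004,0.0002,-0.0009],0],
    [[0,0,0],[0,0,0],0]
  ]
}}

```text
time_s: 30.55
position: [0.5747, 0.183, 0.1291]
eef_rot: [[0.838, 0.413, 0.357], [0.38, -0.911, 0.161], [0.392, 0.001, -0.92]]
wrist_force: [0.0, 0.1, -0.9]
finger_gap: 0.0132
gripper_force: 44.9
```

Call:
{"method": "send_rows", "body": {
  "plan": [
    [[0,0,0],[0.0004,0.0002,-0.0009],0],
    [[0,0,0],[0,0,0],0]
  ]
}}

```text
time_s: 30.72
position: [0.5751, 0.1832, 0.1284]
eef_rot: [[0.838, 0.413, 0.358], [0.38, -0.911, 0.162], [0.392, 0.001, -0.92]]
wrist_force: [0.5, 0.1, -0.7]
finger_gap: 0.0133
gripper_force: 44.9
```

Call:
{"method": "send_rows", "body": {
  "plan": [
    [[0,0,0],[0.0004,0.0002,-0.0009],0],
    [[0,0,0],[0,0,0],0]
  ]
}}

```text
time_s: 30.88
position: [0.5755, 0.1834, 0.1274]
eef_rot: [[0.838, 0.413, 0.358], [0.38, -0.911, 0.162], [0.392, 0.001, -0.92]]
wrist_force: [0.5, -0.2, -1.0]
finger_gap: 0.0136
gripper_force: 44.9
```

Call:
{"method": "send_rows", "body": {
  "plan": [
    [[0,0,0],[0.0004,0.0002,-0.0009],0],
    [[0,0,0],[0,0,0],0]
  ]
}}

```text
time_s: 31.05
position: [0.5759, 0.1836, 0.1264]
eef_rot: [[0.838, 0.413, 0.357], [0.38, -0.911, 0.162], [0.392, 0.001, -0.92]]
wrist_force: [0.3, 0.3, -0.4]
finger_gap: 0.0133
gripper_force: 44.9
```

Call:
{"method": "send_rows", "body": {
  "plan": [
    [[0,0,0],[0.0004,0.0002,-0.0009],0],
    [[0,0,0],[0,0,0],0]
  ]
}}

```text
time_s: 31.22
position: [0.5763, 0.1838, 0.1255]
eef_rot: [[0.838, 0.413, 0.357], [0.38, -0.911, 0.162], [0.392, 0.001, -0.92]]
wrist_force: [-0.2, -0.6, -1.2]
finger_gap: 0.0134
gripper_force: 44.9
```

```bash
python3 plan.py .05 .0 0 0|head -2
```

```text
F [-0.2 -0.6 -1.2] gap 0.0134 31.2167 q [ 0.68  0.13 -0.76  0.34 -0.3   1.02] eye in hook [0.0006 0.0001 0.05  ]
rotvec [-0.     0.002  0.   ] shift [-0.0004 -0.0003 -0.0002]
```

Call:
{"method": "send_rows", "body": {
  "plan": [
    [[0,0,0],[0.0004,0.0002,-0.0009],0],
    [[0,0,0],[0,0,0],0]
  ]
}}

```text
time_s: 31.38
position: [0.5767, 0.184, 0.1246]
eef_rot: [[0.838, 0.413, 0.357], [0.38, -0.911, 0.161], [0.392, 0.001, -0.92]]
wrist_force: [0.3, -0.5, -1.3]
finger_gap: 0.013
gripper_force: 44.9
```

Call:
{"method": "send_rows", "body": {
  "plan": [
    [[0,0,0],[0.0003,0.0001,-0.0006],0],
    [[0,0,0],[0,0,0],0]
  ]
}}

```text
time_s: 31.55
position: [0.577, 0.1841, 0.124]
eef_rot: [[0.838, 0.413, 0.357], [0.38, -0.911, 0.161], [0.392, 0.001, -0.92]]
wrist_force: [0.7, -0.3, -0.4]
finger_gap: 0.0131
gripper_force: 44.9
```

Call:
{"method": "send_rows", "body": {
  "plan": [
    [[0,0,0],[0.0003,0.0001,-0.0007],0],
    [[0,0,0],[0,0,0],0]
  ]
}}

```text
time_s: 31.72
position: [0.5773, 0.1842, 0.1233]
eef_rot: [[0.838, 0.413, 0.357], [0.38, -0.911, 0.162], [0.392, 0.001, -0.92]]
wrist_force: [0.4, 0.1, -1.4]
finger_gap: 0.0133
gripper_force: 44.9
```

Call:
{"method": "send_rows", "body": {
  "plan": [
    [[0,0,0],[0.0003,0.0001,-0.0007],0],
    [[0,0,0],[0,0,0],0]
  ]
}}

```text
time_s: 31.88
position: [0.5777, 0.1843, 0.1228]
eef_rot: [[0.838, 0.413, 0.358], [0.38, -0.911, 0.162], [0.392, 0.001, -0.92]]
wrist_force: [-1.1, -0.1, 1.0]
finger_gap: 0.0132
gripper_force: 44.9
```

```bash
python3 plan.py .05 .0 0 0|head -2; python3 tri.py m; python3 hung.py l .039
```

```text
F [-1.1 -0.1  1. ] gap 0.0132 31.8833 q [ 0.68  0.14 -0.76  0.35 -0.29  1.01] eye in hook [0.0006 0.     0.0469]
rotvec [-0.     0.002  0.   ] shift [-0.0018 -0.0009  0.0025]
cup_m_eye top [118.9 156.8] pred [121.7 152.3] 0.85
cup_m_eye side [221.6 322. ] pred [220.4 320.5] 0.77
cup_m_eye wrist [257.1 160.9] pred [258.3 159.1] 0.97
  tri [0.6109 0.2046 0.1479] exp [0.6161 0.2014 0.1467] tool [ 0.0454 -0.0048 -0.0079] hookframe [-0.0019  0.0051  0.0496]
cup_m top [142.5 186.9] pred [142.4 187.6] 0.64
cup_m side [258.1 325.4] pred [257.9 327.4] 0.58
cup_m wrist [256.2 280.9] pred [258.4 278.3] 0.55
  tri [0.5438 0.1683 0.0647] exp [0.5442 0.1687 0.0569] tool [-0.0572  0.0005  0.0387] hookframe [-0.1081 -0.0003  0.0119]
hook_tip top [119.9 156.9] pred [119.4 157. ] 0.58
hook_tip side [228.5 304.3] pred [229.4 303.8] 0.85
hook_tip wrist [260.3 189.1] pred [258.3 192.1] 0.63
  tri [0.5958 0.1913 0.1952] exp [0.5944 0.1915 0.1981] tool [ 0.0463  0.0012 -0.059 ] hookframe [ 0.0033 -0.0008  0.1004]
wrist cup_l_eye exp [258.4 156.5] [([256.5, 161.2], 0.41)]
wrist cup_l exp [258.4 275.2] [([257.8, 282.6], 0.95)]
side cup_l_eye exp [219.3 322.8] [([218.9, 323.1], 0.81)]
side cup_l exp [257.3 328.6] [([256.6, 329.0], 0.81)]
top cup_l_eye exp [122.  151.7] []
top cup_l exp [142.6 187.3] [([139.9, 191.7], 0.66), ([143.3, 186.7], 0.64)]
```

Call:
{"method": "send_rows", "body": {
  "plan": [
    [[0,0,0],[0.0003,0.0001,-0.0007],0],
    [[0,0,0],[0,0,0],0]
  ]
}}

```text
time_s: 33.1
position: [0.5783, 0.1846, 0.1227]
eef_rot: [[0.837, 0.413, 0.358], [0.38, -0.911, 0.162], [0.393, 0.001, -0.919]]
wrist_force: [-2.2, -1.0, 6.5]
finger_gap: 0.0132
gripper_force: 44.9
```

Call:
{"method": "send_rows", "body": {
  "plan": [
    [[0,0,0],[0.0002,0.0001,-0.0004],0],
    [[0,0,0],[0,0,0],0]
  ]
}}

```text
time_s: 33.27
position: [0.5787, 0.1848, 0.1227]
eef_rot: [[0.837, 0.413, 0.359], [0.38, -0.911, 0.162], [0.394, 0.001, -0.919]]
wrist_force: [-4.0, -2.0, 9.4]
finger_gap: 0.0132
gripper_force: 44.9
```

Call:
{"method": "send_rows", "body": {
  "plan": [
    [[0,0,0],[-0.0003,-0.0001,0.0006],0],
    [[0,0,0],[0,0,0],30],
    [[0,0,0],[0,0,0],30],
    [[0,0,0],[0,0,0],30],
    [[0,0,0],[0,0,0],30],
    [[0,0,0],[-0.004,-0.0018,0.0085],30],
    [[0,0,0],[-0.008,-0.0036,0.016],30],
    [[0,0,0],[-0.01,-0.0045,0.021],30],
    [[0,0,0],[-0.01,-0.0045,0.021],30],
    [[0,0,0],[-0.01,-0.0045,0.021],30]
  ]
}}

```text
time_s: 34.1
position: [0.5351, 0.1652, 0.2101]
eef_rot: [[0.838, 0.413, 0.357], [0.38, -0.911, 0.161], [0.391, 0.001, -0.92]]
wrist_force: [0.8, 0.5, 0.5]
finger_gap: 0.0263
gripper_force: 0.0
```

```bash
python3 hung.py m .049; python3 go.py .494 .008 .13 15 5
```

```text
wrist cup_m_eye exp [258.7 130.5] [([257.3, 135.2], 0.72)]
wrist cup_m exp [258.6 223.5] [([253.2, 224.9], 0.9)]
side cup_m_eye exp [221.1 319.9] [([221.6, 321.8], 0.95)]
side cup_m exp [258.6 326.8] [([255.2, 327.2], 0.78), ([261.8, 327.2], 0.65)]
top cup_m_eye exp [121.7 152.7] [([119.9, 156.5], 0.61)]
top cup_m exp [142.5 188.1] [([143.1, 188.2], 0.81), ([140.2, 193.3], 0.62)]
34.55 [0.5356 0.1652 0.2085] rot [-0.164  0.461 -0.161] shift [-0.0416 -0.1572 -0.0785]
```

Call:
{"method": "send_rows", "body": {
  "plan": [
    [[-0.0205,0.0576,-0.02],[-0.0043,-0.0193,0],45],
    [[-0.0205,0.0576,-0.02],[-0.0043,-0.0193,0],45],
    [[-0.0205,0.0576,-0.02],[-0.0043,-0.0193,0],45],
    [[-0.0205,0.0576,-0.02],[-0.0043,-0.0193,-0.012],45],
    [[-0.0205,0.0576,-0.02],[-0.0043,-0.0193,-0.02],45],
    [[-0.0205,0.0576,-0.02],[-0.0043,-0.0193,-0.02],45],
    [[-0.0205,0.0576,-0.02],[-0.0043,-0.0193,-0.02],45],
    [[-0.0205,0.0576,-0.02],[-0.0043,-0.0193,-0.02],45],
    [[0,0,0],[0,0,0],45],
    [[0,0,0],[0,0,0],45]
  ]
}}

```text
time_s: 35.38
position: [0.5009, 0.01, 0.1154]
eef_rot: [[0.962, 0.258, -0.087], [0.257, -0.966, -0.023], [-0.09, 0.0, -0.996]]
wrist_force: [0.8, 0.2, 0.9]
finger_gap: 0.0397
gripper_force: 0.0
```

```bash
python3 look.py s w20; python3 - <<'E'
import cv2
im=cv2.imread('pics/w20.png')
g=cv2.cvtColor(im,cv2.COLOR_BGR2GRAY)
for r in range(90,260,4): print(r,''.join('.:-+*#'[5-min(5,int(v)//42)] for v in g[r,200:320:2]))
E
python3 go.py .5015 .0115 .042 15 5
```

```text
pos [0.5009 0.01   0.1154] yaw 14.94 R [[0.962, 0.258, -0.087], [0.257, -0.966, -0.023], [-0.09, 0.0, -0.996]] q [ 0.4   0.23 -0.44 -0.02 -0.98  1.44] [0.8 0.2 0.9] 35.3833
cup_s_eye [([261.7, 136.3], 0.58, [0.5476, 0.0194])]
cup_s [([53.3, 90.7], 0.87, [0.5309, 0.2056]), ([60.4, 87.2], 0.81, [0.5355, 0.1995]), ([257.2, 232.9], 0.79, [0.4387, -0.0056]), ([62.9, 267.9], 0.68, [0.3387, 0.1943])]
cup_s_grip [([261.7, 182.0], 0.69, [0.5111, 0.0095])]
90 :...:::::::.:::::::::::....:::::............::::::::::::::::
94 .....:::::::::::::::::......:::::..........:::::::::::::::::
98 .......:::::::::::::::....................::::::::::::::::::
102 --.....:::::::::::::.....................:::::::::::::::::::
106 -:.....:::::::::::.......................:::::::::::::::::::
110 ---....:::::::::::......................::::::::::::::::::::
114 ---:....:::::::::::.....................::::::::::::::::::::
118 ----....::::::::::........:....:::.:...:::::::::::::::::::::
122 ----...:::::::::::...................::-+++++++-::::::::::::
126 ---:....:::::::::::...:................-++++++++++-:::::::::
13
[... 1532 characters left out ...]
+++++++++++***+++++++++++
226 ---------+###:::::::---++---------++++++++++++*##*----------
230 --------+####::::::--+++++--------++++++++++++*###*---------
234 --------*####:.:::-+++++++--------++++++++++++*####+--------
238 -------*#####-...:+++++++----------+++++++++++*####*--------
242 ------+######-...-+++------------------+++++++######*-------
246 -----+#######-...++----------------------+++++#######+------
250 -----*#######-..:+-+++++------------++++--++++########+-----
254 ************************************************************
258 +++++++++++++++++++++++***++++********++++********++++******
35.5833 [0.5018 0.0116 0.1185] rot [-0.002  0.004 -0.002] shift [-0.0003 -0.0001 -0.0765]
```

Call:
{"method": "send_rows", "body": {
  "plan": [
    [[0,0,0],[0.0006,-0.0005,-0.018],45],
    [[0,0,0],[0.0006,-0.0005,-0.018],45],
    [[0,0,0],[0.0005,-0.0005,-0.018],45],
    [[0,0,0],[0.0005,-0.0005,-0.014],45],
    [[0,0,0],[0.0005,-0.0005,-0.008],45],
    [[0,0,0],[0,0,0],45],
    [[0,0,0],[0,0,0],45]
  ]
}}

```text
time_s: 36.17
position: [0.5044, 0.0089, 0.0424]
eef_rot: [[0.962, 0.26, -0.082], [0.259, -0.966, -0.022], [-0.084, -0.0, -0.996]]
wrist_force: [-0.3, -0.0, 0.8]
finger_gap: 0.0393
gripper_force: 0.0
```

```bash
python3 go.py .5045 .009 .0425 15 5; python3 look.py s w21|tail -3
```

```text
36.1667 [0.5044 0.0089 0.0424] rot [-0.001  0.003 -0.002] shift [0.0001 0.0001 0.0001]
cup_s_eye [([258.8, 163.7], 0.58, [0.5492, 0.0204])]
cup_s [([253.2, 278.7], 0.81, [0.4405, -0.0042])]
cup_s_grip [([257.8, 230.9], 0.71, [0.5093, 0.0102])]
```

Well centred. Close and lift.

Call:
{"method": "send_rows", "body": {
  "plan": [
    [[0,0,0],[0,0,0],0],
    [[0,0,0],[0,0,0],0],
    [[0,0,0],[0,0,0],0],
    [[0,0,0],[0,0,0],0],
    [[0,0,0],[0,0,0],0],
    [[0,0,0],[0,0,0],0],
    [[0,0,0],[0,0,0],0]
  ]
}}

```text
time_s: 36.95
position: [0.5041, 0.0085, 0.0417]
eef_rot: [[0.962, 0.26, -0.083], [0.259, -0.966, -0.022], [-0.085, -0.0, -0.996]]
wrist_force: [0.1, -0.5, 0.4]
finger_gap: 0.0135
gripper_force: 44.9
```

Call:
{"method": "send_rows", "body": {
  "plan": [
    [[0,0,0],[0,0,0.02],0],
    [[0,0,0],[0,0,0.04],0],
    [[0,0,0],[0,0,0.04],0],
    [[0,0,0],[0,0,0.04],0],
    [[0,0,0],[0,0,0.02],0],
    [[0,0,0],[0,0,0],0],
    [[0,0,0],[0,0,0],0]
  ]
}}

```text
time_s: 37.53
position: [0.5045, 0.0089, 0.2028]
eef_rot: [[0.962, 0.259, -0.08], [0.259, -0.966, -0.02], [-0.082, -0.001, -0.997]]
wrist_force: [0.1, -0.5, -1.2]
finger_gap: 0.0132
gripper_force: 44.9
```

```bash
python3 grasp.py s 5 .046 .0027 w22; python3 hole.py w22; python3 plan.py .14 .002 0 0|head -2
```

```text
model e [ 0.0458  0.     -0.0067] px [257.7 163.9]
net [259.3 167.3] 0.65 -> tool [ 0.0453  0.0025 -0.0067]
[([6.6, 0.0, 148.4, 150.9], 0.89), ([232.9, 137.7, 288.3, 307.1], 0.73), ([396.8, 303.5, 454.1, 382.5], 0.72), ([40.2, 0.0, 157.3, 154.0], 0.56)]
model ring top px [257.7 138. ]
110 .....................................
113 .....................................
116 .....................................
119 .....................................
122 .....................................
125 .....................................
128 .....................................
131 .....................................
134 .............................:.......
137 .............................:.......
140 .............::::::::::::::..........
143 ..........................:::........
146 ..........:................::........
149 .............................::......
152 .......:......................::.....
155 ...............................::....
158 ..................................:::
161 .......................::..........::
164 ...........:............:::........:.
167 ...........:............:.:..........
170 ...........::.....::....:::..........
173 ............+::..:::...::::..........
176 ............:++:::::::::::...........
179 ..............:+++::::::.............
182 ................::::::...............
185 .....................................
188 .....................................
191 ................:::...:::............
194 ............::::::::::::::...........
197 ............::::::::::::::...........
F [-0.4 -0.  -1.3] gap 0.0131 37.6833 q [ 0.4   0.15 -0.33 -0.01 -1.18  1.44] eye in hook [-0.094  -0.1366  0.1609]
rotvec [ 0.165 -0.461  0.16 ] shift [0.0383 0.1591 0.0052]
```

Call:
{"method": "send_rows", "body": {
  "plan": [
    [[0.0206,-0.0576,0.02],[0.0048,0.0198,0.005],0],
    [[0.0206,-0.0576,0.02],[0.0048,0.0198,0.005],0],
    [[0.0206,-0.0576,0.02],[0.0048,0.0198,0.005],0],
    [[0.0206,-0.0576,0.02],[0.0048,0.0198,0],0],
    [[0.0206,-0.0576,0.02],[0.0048,0.0198,0],0],
    [[0.0206,-0.0576,0.02],[0.0048,0.0198,0],0],
    [[0.0206,-0.0576,0.02],[0.0048,0.0198,-0.005],0],
    [[0.0206,-0.0576,0.02],[0.0048,0.0198,-0.005],0],
    [[0,0,0],[0,0,0],0],
    [[0,0,0],[0,0,0],0]
  ]
}}

```text
time_s: 38.52
position: [0.5407, 0.1663, 0.2044]
eef_rot: [[0.838, 0.415, 0.354], [0.383, -0.91, 0.16], [0.388, 0.001, -0.922]]
wrist_force: [-0.4, -0.3, -0.7]
finger_gap: 0.0134
gripper_force: 44.9
```

```bash
python3 - <<'E'
import json
d=json.load(open("held.json"));d["e"]=[.0460,.001,-.0073];json.dump(d,open("held.json","w"))
E
sed -i 's/"cup_m_eye"): print/"cup_s_eye"): print/' see.py
python3 see.py w23; python3 plan.py .13 .002 0 0|head -2
python3 - <<'E'
import cv2
im=cv2.imread('pics/w23.png')[110:205,210:310]
g=cv2.cvtColor(im,cv2.COLOR_BGR2HSV)[:,:,1]
for r in range(0,95,3): print(110+r,''.join('#' if v<60 else '.' for v in g[r,::2]))
E
```

```text
pred tip [256.9 143.8] bend [257.  144.8] mid [257.2 134.5] foot [257.5 125.5]
pred eye [259.6 163.5]
hook_tip [([257.2, 143.5], 0.62)]
hook [([255.1, 126.3], 0.88)]
cup_s_eye [([257.2, 166.8], 0.75), ([255.9, 126.7], 0.57)]
F [-0.4 -0.3 -1. ] gap 0.0131 38.7167 q [ 0.71 -0.03 -0.67  0.22 -0.55  1.12] eye in hook [ 0.0039 -0.0023  0.1413]
rotvec [-0.001  0.001  0.001] shift [ 0.0023  0.0036 -0.0108]
110 ..................................................
113 ......................#####.......................
116 ....................########......................
119 ...................##########.....................
122 ..................############....................
125 ..................#############...................
128 ................################..................
131 ................################..................
134 ...............#################..................
137 ...............#####.#####...###..................
140 ................################..................
143 ................#################.................
146 ................#################
[... 362 characters left out ...]
..######..########....#######...........
170 ............######..########....#######...........
173 ............################..#########...........
176 ............###########################...........
179 ............##########################............
182 ..............#######################.............
185 ...............####################...............
188 .................#################................
191 ...................#############..................
194 ...................############...................
197 ................################..................
200 .............######################...............
203 ...........##########################.............
```

Call:
{"method": "send_rows", "body": {
  "plan": [
    [[0,0,0],[0.0012,0.002,-0.0048],0],
    [[0,0,0],[0.0013,0.002,-0.0048],0],
    [[0,0,0],[0.0022,0.001,-0.0045],0],
    [[0,0,0],[0.0022,0.001,-0.0045],0],
    [[0,0,0],[0.0022,0.001,-0.0045],0],
    [[0,0,0],[0.0022,0.001,-0.0045],0],
    [[0,0,0],[0.0022,0.001,-0.0045],0],
    [[0,0,0],[0.0022,0.001,-0.0045],0],
    [[0,0,0],[0.0022,0.001,-0.0045],0],
    [[0,0,0],[0,0,0],0]
  ]
}}

```text
time_s: 39.55
position: [0.5604, 0.1778, 0.1644]
eef_rot: [[0.838, 0.413, 0.356], [0.38, -0.911, 0.161], [0.391, 0.0, -0.92]]
wrist_force: [-0.3, -0.1, -2.3]
finger_gap: 0.0133
gripper_force: 44.9
```

```bash
python3 - <<'E'
import json
d=json.load(open("held.json"));d["e"]=[.0449,.0012,-.0073];json.dump(d,open("held.json","w"))
E
python3 see.py w24; python3 plan.py .072 .0005 0 0|head -2
python3 - <<'E'
import cv2
im=cv2.imread('pics/w24.png')[110:205,210:310]
g=cv2.cvtColor(im,cv2.COLOR_BGR2GRAY)
for r in range(0,95,3): print(110+r,''.join('.:-+*#'[5-min(5,int(v)//42)] for v in g[r,::2]))
E
```

```text
pred tip [260.9 165.3] bend [260.7 164.8] mid [260.3 148.6] foot [260.  135.5]
pred eye [260.  165.5]
hook_tip [([259.6, 164.0], 0.91)]
hook [([255.9, 133.9], 0.68)]
cup_s_eye [([258.8, 166.3], 0.76)]
F [-0.5 -0.7 -1.1] gap 0.013 39.75 q [ 0.7   0.05 -0.71  0.26 -0.43  1.08] eye in hook [0.0016 0.0005 0.0956]
rotvec [-0.001  0.002 -0.   ] shift [ 0.0094  0.0037 -0.0213]
110 --::::::::::::---::::::--::---------::::::::::::::
113 --::::::::::::---::::::--::---------::::::::::::::
116 --:::::::::::::--::::::--::--------:::::::::::::::
119 --:::::::::::::--::::::--::---------::::::::::::::
122 --:::::::::::::--:::::::::::--------::::::::::::::
125 --:::::::::::::--::::::::::::::-----::::::::::::::
128 --:::::::::::-:--:::::----:---:----:::::::::::::::
131 --:::::::::::-:--::::--------------:::::::::::::::
134 --:::::::::::-::-::-----::::---+++-:::::::::::::::
137 --:::::::::::-:--:-:::::::::::--++-:::::::::::::::
140 --:::::::::::-::--:---------------+:::::::::::::::
143 ---::::::::::-::---:::::-::::::-+---::::::::::::::
146 ---::::::::::-::--:::-::::::::::-+-:::::::::::::::
149 ---:::::
[... 332 characters left out ...]
:::-:::--::-----+++++++::::::+----+-::::
170 ----::::-::::::::--::-.:----:--++:::::-+---++--:::
173 ---::::::::::-:::-++-::::::::-+++:::::-+----+---::
176 ----::::::::::::::-++---::::-++-:::.::-+---+-----:
179 ----:::::::::::::::-++---------:::::::-+---++-----
182 ----::::::::--:::-:::--------:::::::--++---+------
185 ----::::::::---::::::::-:::::-::::--++++---+------
188 ----::::::::---:::::::-::::::::-:---++++---+------
191 -----:::::::---::::-:::::::-:-:::---++++---++-----
194 -----:::::::---:::::::::::::::--:::-++++---+++----
197 -----:::::::---:::::::::::::::--:::-++++---++-----
200 -----:::::::---:::::::::::::::-::::+++++---++-----
203 -----:::--:::--:-:::::::::::::-::::++++----++---+-
```

Call:
{"method": "send_rows", "body": {
  "plan": [
    [[0,0,0],[0.0018,0.0009,-0.0043],0],
    [[0,0,0],[0.0018,0.0009,-0.0043],0],
    [[0,0,0],[0.0018,0.0009,-0.0043],0],
    [[0,0,0],[0.0018,0.0008,-0.0043],0],
    [[0,0,0],[0.0019,0.0008,-0.0041],0],
    [[0,0,0],[0.0014,0.0006,-0.0028],0],
    [[0,0,0],[0.0014,0.0006,-0.0028],0],
    [[0,0,0],[0,0,0],0]
  ]
}}

```text
time_s: 40.42
position: [0.5723, 0.1833, 0.1378]
eef_rot: [[0.838, 0.413, 0.357], [0.38, -0.911, 0.162], [0.391, 0.0, -0.92]]
wrist_force: [0.6, 0.2, -0.4]
finger_gap: 0.0136
gripper_force: 44.9
```

```bash
python3 plan.py .06 .0005 0 0|head -2
```

```text
F [ 0.6  0.2 -0.4] gap 0.0136 40.4167 q [ 0.69  0.11 -0.74  0.31 -0.34  1.04] eye in hook [-0.0001  0.0005  0.0647]
rotvec [-0.     0.001 -0.   ] shift [ 0.0026  0.0007 -0.0039]
```

Call:
{"method": "send_rows", "body": {
  "plan": [
    [[0,0,0],[0.0006,0.0002,-0.0009],0],
    [[0,0,0],[0.0005,0.0002,-0.0009],0],
    [[0,0,0],[0,0,0],0]
  ]
}}

```text
time_s: 40.67
position: [0.5735, 0.1839, 0.137]
eef_rot: [[0.837, 0.413, 0.358], [0.38, -0.911, 0.162], [0.393, -0.0, -0.92]]
wrist_force: [0.6, 0.6, -1.1]
finger_gap: 0.0132
gripper_force: 44.9
```

Call:
{"method": "send_rows", "body": {
  "plan": [
    [[0,0,0],[0.0004,0.0002,-0.0009],0],
    [[0,0,0],[0,0,0],0]
  ]
}}

```text
time_s: 40.83
position: [0.5738, 0.1841, 0.1361]
eef_rot: [[0.837, 0.413, 0.358], [0.38, -0.911, 0.162], [0.393, -0.0, -0.92]]
wrist_force: [0.0, 0.7, -1.0]
finger_gap: 0.0134
gripper_force: 44.9
```

Call:
{"method": "send_rows", "body": {
  "plan": [
    [[0,0,0],[0.0004,0.0002,-0.0009],0],
    [[0,0,0],[0,0,0],0]
  ]
}}

```text
time_s: 41.0
position: [0.5742, 0.1843, 0.1351]
eef_rot: [[0.837, 0.413, 0.357], [0.38, -0.911, 0.162], [0.393, -0.0, -0.92]]
wrist_force: [-0.7, 0.3, -1.3]
finger_gap: 0.0133
gripper_force: 44.9
```

Call:
{"method": "send_rows", "body": {
  "plan": [
    [[0,0,0],[0.0004,0.0002,-0.0009],0],
    [[0,0,0],[0,0,0],0]
  ]
}}

```text
time_s: 41.17
position: [0.5746, 0.1845, 0.1341]
eef_rot: [[0.838, 0.413, 0.357], [0.38, -0.911, 0.162], [0.393, -0.0, -0.92]]
wrist_force: [0.2, -0.7, -1.9]
finger_gap: 0.0133
gripper_force: 44.9
```

Eye at about 60.5 mm. Continuing.

Call:
{"method": "send_rows", "body": {
  "plan": [
    [[0,0,0],[0.0004,0.0002,-0.0009],0],
    [[0,0,0],[0,0,0],0]
  ]
}}

```text
time_s: 41.33
position: [0.575, 0.1847, 0.1332]
eef_rot: [[0.838, 0.413, 0.357], [0.38, -0.911, 0.162], [0.393, -0.0, -0.92]]
wrist_force: [-0.0, -0.3, -0.2]
finger_gap: 0.0135
gripper_force: 44.9
```

Call:
{"method": "send_rows", "body": {
  "plan": [
    [[0,0,0],[0.0003,0.0001,-0.0007],0],
    [[0,0,0],[0,0,0],0]
  ]
}}

```text
time_s: 41.5
position: [0.5754, 0.1848, 0.1326]
eef_rot: [[0.837, 0.413, 0.358], [0.38, -0.911, 0.162], [0.393, -0.0, -0.92]]
wrist_force: [0.3, 0.7, -0.9]
finger_gap: 0.0135
gripper_force: 44.9
```

Call:
{"method": "send_rows", "body": {
  "plan": [
    [[0,0,0],[0.0003,0.0001,-0.0007],0],
    [[0,0,0],[0,0,0],0]
  ]
}}

```text
time_s: 41.67
position: [0.576, 0.1851, 0.1325]
eef_rot: [[0.837, 0.413, 0.358], [0.38, -0.911, 0.163], [0.393, -0.0, -0.919]]
wrist_force: [-2.7, -0.6, 4.7]
finger_gap: 0.0133
gripper_force: 44.9
```

Call:
{"method": "send_rows", "body": {
  "plan": [
    [[0,0,0],[0.0003,0.0001,-0.0007],0],
    [[0,0,0],[0,0,0],0]
  ]
}}

```text
time_s: 41.83
position: [0.5766, 0.1854, 0.1324]
eef_rot: [[0.837, 0.414, 0.359], [0.38, -0.91, 0.163], [0.394, -0.0, -0.919]]
wrist_force: [-4.1, -2.2, 9.4]
finger_gap: 0.0132
gripper_force: 44.9
```

Call:
{"method": "send_rows", "body": {
  "plan": [
    [[0,0,0],[-0.0003,-0.0001,0.0006],0],
    [[0,0,0],[0,0,0],30],
    [[0,0,0],[0,0,0],30],
    [[0,0,0],[0,0,0],30],
    [[0,0,0],[0,0,0],30],
    [[0,0,0],[-0.004,-0.0018,0.0085],30],
    [[0,0,0],[-0.008,-0.0036,0.016],30],
    [[0,0,0],[-0.01,-0.0045,0.021],30],
    [[0,0,0],[-0.01,-0.0045,0.021],30],
    [[0,0,0],[-0.01,-0.0045,0.021],30]
  ]
}}

```text
time_s: 42.67
position: [0.533, 0.1657, 0.2198]
eef_rot: [[0.838, 0.413, 0.357], [0.38, -0.911, 0.162], [0.392, -0.0, -0.92]]
wrist_force: [0.1, 0.4, 0.5]
finger_gap: 0.0258
gripper_force: 0.0
```

```bash
for a in "s .059" "m .049" "l .039"; do echo $a; python3 hung.py $a; done; python3 plan.py .06 0 0 0 | head -1
```

```text
s .059
wrist cup_s_eye exp [260.3 134.2] [([259.4, 137.3], 0.84)]
wrist cup_s exp [259.9 224.9] [([256.3, 223.6], 0.68)]
side cup_s_eye exp [222.8 317. ] [([223.4, 317.9], 0.68)]
side cup_s exp [259.9 324.9] [([258.3, 326.3], 0.87), ([258.0, 328.3], 0.61), ([261.2, 328.4], 0.54)]
top cup_s_eye exp [121.4 153.7] []
top cup_s exp [142.4 189. ] [([143.9, 193.5], 0.73), ([138.6, 190.8], 0.67), ([142.6, 185.3], 0.46), ([129.8, 168.3], 0.26)]
m .049
wrist cup_m_eye exp [260. 132.] [([261.7, 132.6], 0.9)]
wrist cup_m exp [259.6 222.3] [([258.1, 223.9], 0.77), ([255.9, 224.6], 0.68)]
side cup_m_eye exp [221.1 319.9] [([223.3, 322.2], 0.78), ([215.8, 326.8], 0.75)]
side cup_m exp [258.6 326.8] [([259.8, 327.4], 0.79), ([257.9, 326.7], 0.74), ([260.2, 328.4], 0.56)]
top cup_m_eye exp [121.7 152.7] [([121.8, 155.8], 0.51)]
top cup_m exp [142.5 188.1] [([141.6, 189.9], 0.71), ([141.3, 192.7], 0.55), ([142.5, 187.1], 0.48)]
l .039
wrist cup_l_eye exp [260.2 131. ] [([256.0, 135.3], 0.85)]
wrist cup_l exp [259.8 220. ] [([256.2, 222.7], 0.75), ([256.6, 227.1], 0.56)]
side cup_l_eye exp [219.3 322.8] [([220.7, 324.0], 0.64)]
side cup_l exp [257.3 328.6] [([259.0, 326.3], 0.98), ([261.1, 327.0], 0.77), ([235.1, 323.4], 0.71), ([262.0, 328.5], 0.7)]
top cup_l_eye exp [122.  151.7] [([126.1, 155.6], 0.52)]
top cup_l exp [142.6 187.3] [([142.8, 190.8], 0.6), ([143.2, 186.3], 0.47), ([140.5, 191.2], 0.42)]
F [ 0.3 -0.2  0.1] gap 0.0262 44.0167 q [ 0.73 -0.06 -0.67  0.21 -0.58  1.11] eye in hook [0.0008 0.0006 0.1567]
```

```bash
python3 -c "
from plant import *
print(finish_job())"
```

```text
the job is handed in; nothing more can be done
None
```

All three steel cups hang nested on the hook, largest first, each lowered until it rested before I let go. I handed the job in at about 44 s with the gripper clear. I took cup_l off the hook once, set it back at its old spot and regrasped it before hanging it. I did not re-check the bystanders by camera at the end.

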